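# Load the backup dock

### The job

Make the backup dock ready and start it: draw the orange travel pin out, park it in the yellow notches at the dock's right-hand end, and slide the red-toothed keeper fully open. Then slide every drive cartridge on the desk into a bay of its own, contact end first and right way up, until it is fully home against the stop. Slide the keeper fully shut and only then press the green start button, leaving the pin parked and the other things on the desk where they are.

Things in the scene. Friction and masses are not known exactly. Their poses are not given: they have to be found in the camera images.
- dock: grey backup dock, fixed, 490 wide. Origin on the desk at the middle of the front face; x points into it (away from the robot), y left as the robot sees it, z up. DOCK below = this frame, mm. Four level slots (bays), rounded mouths at x = 0, back stop at x = 120. Roof top z = 54; on it keeper plate to z = 60, fin to z = 87 (x 31 to 57), lugs to z = 82 (y -182 to -148, x 2 to 14 and 44 to 56)
- pin: travel pin, 80 g: orange grip 40 x 22 x 22, steel shaft 12 dia, 72 long. Origin mid-grip; shaft along its +x from 20 to 92. Starts level in two lugs (dock's and keeper's; 14.5 square bores along DOCK x, axis y = -165, z = 68), grip out in front (origin DOCK x about -35), locking the keeper. Free once drawn 60 mm straight to DOCK -x
- notch (a point): where the pin's origin lies when parked (DOCK -34, -212, 56). Two yellow uprights (x 2 to 14, 44 to 56) on a block 44 high (y -242 to -190) have notches open at the top, 16 wide, floor z = 50, rounded tops z = 71. The shaft lies in both, along DOCK x, grip in front; lower it in from above. 10 mm off along the shaft does no harm
- keeper (a joint): keeper slide, m: 0 shut (a red tooth 20 wide, z 30 to 60, before the middle of each bay, 4 to 11 mm ahead of the front), 0.045 fully open (moved to DOCK +y, teeth before the walls between bays). Stays where left, slides with about 3 N. Locked while the pin is in. Teeth cannot pass a cartridge that sticks out
- keeper_fin (a point): top centre of the keeper's red fin: 26 along DOCK x, 14 thick along its y, standing 26 above the aluminium plate (plate top is 26 below this point). Pinch it from above across its 14 mm.
- start (a joint): start button travel in m: 0 up, 0.006 fully down (5 N), springs back; pressed counts from 0.004
- start_top (a point): top centre of the green start button, 32 in diameter, pressed straight down; on a block 40 high (DOCK y 200 to 250)
- bay0 (a point): middle of the mouth of a bay, at floor height (DOCK 0, -135, 24). Slot 65 wide, 20.5 high, 120 deep; before it a loading tongue 34 wide, 40 long (x -40 to 0), its top at z = 23
- bay1 (a point): middle of the mouth of a bay, at floor height (DOCK 0, -45, 24). Slot 65 wide, 20.5 high, 120 deep; before it a loading tongue 34 wide, 40 long (x -40 to 0), its top at z = 23
- bay2 (a point): middle of the mouth of a bay, at floor height (DOCK 0, 45, 24). Slot 65 wide, 20.5 high, 120 deep; before it a loading tongue 34 wide, 40 long (x -40 to 0), its top at z = 23
- bay3 (a point): middle of the mouth of a bay, at floor height (DOCK 0, 135, 24). Slot 65 wide, 20.5 high, 120 deep; before it a loading tongue 34 wide, 40 long (x -40 to 0), its top at z = 23
- cart_blue: blue drive cartridge, flat slab 120 x 62 x 18, 120 to 260 g; may be absent. Origin at the centre of its underside, +x towards its contact end (brass strip), z up. Starts lying flat on the desk. Fully home its contact end is on the back stop and its rear flush with the dock's front (origin at DOCK x = 60).
- cart_blue_nose (a point): middle of the contact end face of the blue cartridge (60 ahead of and 9 above its origin)
- cart_green: green drive cartridge, flat slab 120 x 62 x 18, 120 to 260 g; may be absent. Origin at the centre of its underside, +x towards its contact end (brass strip), z up. Starts lying flat on the desk. Fully home its contact end is on the back stop and its rear flush with the dock's front (origin at DOCK x = 60).
- cart_green_nose (a point): middle of the contact end face of the green cartridge (60 ahead of and 9 above its origin)
- cart_orange: orange drive cartridge, flat slab 120 x 62 x 18, 120 to 260 g; may be absent. Origin at the centre of its underside, +x towards its contact end (brass strip), z up. Starts lying flat on the desk. Fully home its contact end is on the back stop and its rear flush with the dock's front (origin at DOCK x = 60).
- cart_orange_nose (a point): middle of the contact end face of the orange cartridge (60 ahead of and 9 above its origin)
- cart_yellow: yellow drive cartridge, flat slab 120 x 62 x 18, 120 to 260 g; may be absent. Origin at the centre of its underside, +x towards its contact end (brass strip), z up. Starts lying flat on the desk. Fully home its contact end is on the back stop and its rear flush with the dock's front (origin at DOCK x = 60).
- cart_yellow_nose (a point): middle of the contact end face of the yellow cartridge (60 ahead of and 9 above its origin)
- pen_pot: black pen pot 90 x 90 x 100 with pens, bystander; origin at the centre of its underside
- tape_dispenser: black tape dispenser 150 x 55 x 65, bystander; origin at the centre of its underside
- phone_folio: dark blue phone folio 150 x 80 x 12, bystander; origin at the centre of its underside
There are look-alikes about, which are no part of the job. What is shaped like the cart_orange but pink is not meant. Several things have the shape of the pin; the one meant has the colours described above.

How it is judged (in metres and radians):
On the way, in this order (a step that is already met when the one before it is completed fails the run):
1. the pin lies parked in the notches, let go (x of pin in the frame of dock between -0.05 and -0.018 m and y of pin in the frame of dock between -0.219 and -0.205 m and z of pin in the frame of dock between 0.05 and 0.062 m and angle between the x axis of pin and the x axis of dock, either way round below 0.12 rad and contact force between the fingers and pin below 0.2 N), for 0.2 s.
2. the keeper is fully open (value of joint keeper above 0.038 m), for 0.1 s.
3. every cartridge is fully home in a bay, contact end first (x of each of cart_blue_nose, cart_green_nose, cart_orange_nose, cart_yellow_nose in the frame of dock above 0.1155 m and z of cart_blue_nose in the frame of dock between 0.026 and 0.042 m and angle between the x axis of each of cart_blue, cart_green, cart_orange, cart_yellow and the x axis of dock, either way round below 0.06 rad and (y of cart_blue_nose in the frame of dock between -0.141 and -0.129 m or y of cart_blue_nose in the frame of dock between -0.051 and -0.039 m or y of cart_blue_nose in the frame of dock between 0.039 and 0.051 m or y of cart_blue_nose in the frame of dock between 0.129 and 0.141 m) and angle between each of cart_blue, cart_green, cart_orange, cart_yellow's own z axis and vertical below 0.2 rad and z of cart_green_nose in the frame of dock between 0.026 and 0.042 m and (y of cart_green_nose in the frame of dock between -0.141 and -0.129 m or y of cart_green_nose in the frame of dock between -0.051 and -0.039 m or y of cart_green_nose in the frame of dock between 0.039 and 0.051 m or y of cart_green_nose in the frame of dock between 0.129 and 0.141 m) and z of cart_orange_nose in the frame of dock between 0.026 and 0.042 m and (y of cart_orange_nose in the frame of dock between -0.141 and -0.129 m or y of cart_orange_nose in the frame of dock between -0.051 and -0.039 m or y of cart_orange_nose in the frame of dock between 0.039 and 0.051 m or y of cart_orange_nose in the frame of dock between 0.129 and 0.141 m) and z of cart_yellow_nose in the frame of dock between 0.026 and 0.042 m and (y of cart_yellow_nose in the frame of dock between -0.141 and -0.129 m or y of cart_yellow_nose in the frame of dock between -0.051 and -0.039 m or y of cart_yellow_nose in the frame of dock between 0.039 and 0.051 m or y of cart_yellow_nose in the frame of dock between 0.129 and 0.141 m)), for 0.2 s.
4. the keeper is fully shut (value of joint keeper below 0.004 m), for 0.2 s.
5. the start button is pressed with the keeper shut and all cartridges home (all of step 3 and value of joint start above 0.004 m and value of joint keeper below 0.004 m).
At the end, for the whole second after the job is handed in: Every cartridge present is in a bay, contact end first, right way up, its contact end within 4.5 mm of the back stop; the keeper is shut to within 4 mm; the pin lies in both notches (within 7 mm sideways, 6 mm in height, 16 mm along); the button is up again; all at rest (all of step 1 and all of step 3 and value of joint keeper below 0.004 m and value of joint start below 0.003 m and linear speed of each of cart_blue, cart_green, cart_orange, cart_yellow, pin below 0.02 m/s); the robot touches nothing.
It fails at once if the pen pot is pushed more than 40 mm or tipped over (distance of pen_pot from where it was at the start of the episode above 0.04 m or angle between pen_pot's own z axis and vertical above 0.5 rad).
It fails at once if the tape dispenser is pushed more than 40 mm or tipped over (distance of tape_dispenser from where it was at the start of the episode above 0.04 m or angle between tape_dispenser's own z axis and vertical above 0.5 rad).
It fails at once if the phone folio is pushed more than 40 mm or tipped over (distance of phone_folio from where it was at the start of the episode above 0.04 m or angle between phone_folio's own z axis and vertical above 0.5 rad).
It fails at once if the start button is pressed while the keeper is not shut (value of joint start above 0.004 m and value of joint keeper above 0.008 m).
Of cart_blue, cart_green, cart_orange, cart_yellow only 2 to 4 are there at a start; the rules pass over those that are not, and their reading is None.
At some moment in a run one of cart_blue, cart_green, cart_orange, cart_yellow may be knocked a few centimetres aside while the robot is not near it.
Once in a run the grip may slacken for a moment while it holds something.
It also fails if it takes over 210 s, if anything falls off the work surface, if the arm or the gripper's body presses on something with over 40 N, if the wrist force passes 120 N, or if a joint passes its speed limit or range.

### The arm

A 6-joint arm with a two-finger parallel gripper is mounted at the origin on the work surface. World frame = base frame: x ahead of the robot, y to its left, z up, the work surface at z = 0. Lengths are in m, angles in degrees, forces in N, time in s.
With the tool pointing down it reaches from about 0.375 to 0.9 m from the base axis. Payload 3.1 kg.
Tool frame: the origin (TCP) lies at the very end of the fingers, on their centre line; the grasp point (between the pads) lies bot.grip_point_offset behind it (bot.grip_point_offset is the distance from the TCP to the grasp point, in m); z points along the fingers, y is the line along which they close (so a half turn about z gives the same grasp; the last joint's range is limited). The gripper opens to 87 mm and grips with 3 to 60 N. Pads are 19 mm wide; open, the fingers measure 117 mm over their backs; the gripper's body (75 mm by 190 mm) begins 51 mm behind the grasp point.
Start: joints at [62.195, 30.224, 82.088, -0, 67.689, -10.227], TCP at [0.189, 0.596, 0.223] pointing down, gripper open.
Joint ranges: [-176.69, 176.69], [-43.24, 126.21], [12.49, 139.97], [-82, 262], [0, 151.66], [-163.58, 163.58]. Speed limits (degrees/s): [159.86, 159.86, 180, 180, 180, 180].

### API

Orientations are given as a 3x3 rotation matrix whose columns are the frame's x, y, z axes.
In Python, from rig import bot, viewer, ticket gives the robot as it stands.
- The arm moves only by the tool servo_tool, never from a script. Its argument "targets" is a list of rows, each an object with "offset": the shift along the tool's x, y, z in m, a list of three; "dr": the turn, a rotation vector about the tool's x, y, z in degrees, a list of three. In form: [{"offset": [x, y, z], "dr": [ax, ay, az]}, ...]. A call has 1 to 20 rows; each row is the pose to reach, as a shift and turn from the pose commanded when the call began, along the tool's axes at that moment; what a row does not reach only later rows make up. A row lasts 1/12 s, in which the tool goes at most 41.7 mm and 7.16 degrees, less where a joint would pass 70% of its speed; a pose out of reach is approached as far as the arm can. A call with a gripper value outside its range is refused whole. "gripper" is the gripper command: -1 is fully open, 1 is shut, values between are in proportion, set as the call begins (left out, the last holds). The fingers move at their own pace and stop on an object; the grip force is fixed at half the most. Time passes only in rows, so rows that repeat a pose let the fingers close. It gives the time, the measured TCP pose, the force, the opening and the grip force at its end, in the units of the state.
- bot.read_state(): the state, without advancing time (a new reading comes with each control period).
- viewer.capture(name): name is "scene" or "top" or "wrist"; returns a dict with "color" (480x640x3 uint8, red, green, blue), "camera_matrix" (3x3 intrinsics, pixels), "R" (3x3) and "t" (3): a world point X has camera coordinates R X + t. Camera axes: x right, y down, z forward; pixel columns grow to the right and rows downward; lengths in m; the calibration is good to about 2 mm. The wrist camera is an equidistant fisheye: a pixel r from the principal point sees the ray r / f radians off the axis. A picture is of the moment at which its call begins. There is no depth.
- ticket.hand_in(): hands the job in; it is judged then, once.
The state is a dict: "time_s": time; "joint_positions": joint angles; "qvel": joint speeds; "tau": joint torques, N m; "position": TCP position; "tcp_rot": TCP orientation; "force": force on the tool from outside, world axes, zero at the start; "moment": the same for the moment, N m; "opening": opening from 0.0 (shut) to 1.0 (fully open); "grasp_force": force on a finger pad.
Only numpy, scipy, OpenCV 4.12 (cv2) and the standard library are available. Lean on these libraries where they do the work, as an engineer would, in place of code of your own. Each camera call takes 0.05 s, during which the arm holds its last target. There are 200 camera calls.

## Working session

There is one attempt and no reset: what is moved stays moved. The work goes in short steps, Python scripts to look and compute and a tool call to move; the robot and the scene stay as the last step left them, time stands still between calls to the robot, and variables do not carry over. Pictures are saved under pics/ and viewed, at most 14 in all, crops included, and the job is handed in when it is done.

Besides the shell and the picture viewer there is one more tool, called after "Call:" as a command line: name --argument value ..., lists and objects as JSON in quotes. servo_tool: Moves the arm, as the interface text tells. Its arguments: {"type":"object","properties":{"targets":{"type":"array"},"gripper":{"type":"number"}},"required":["targets"]}

```bash
ls; mkdir -p pics
cat > h.py <<'E'
import numpy as np, cv2
from rig import bot, viewer, ticket
def cap(n):
    return viewer.capture(n)
def save(c,f,crop=None,scale=1):
    im=c["color"][:,:,::-1]
    if crop: x0,y0,x1,y1=crop; im=im[y0:y1,x0:x1]
    cv2.imwrite("pics/"+f,cv2.resize(im,None,fx=scale,fy=scale,interpolation=cv2.INTER_CUBIC))
def ray(c,u,v,fish=False):
    K=np.array(c["camera_matrix"]);R=np.array(c["R"]);t=np.array(c["t"])
    a=np.array([(u-K[0,2])/K[0,0],(v-K[1,2])/K[1,1]])
    if fish:
        th=np.hypot(*a); d=np.r_[a/max(th,1e-9)*np.sin(th),np.cos(th)]
    else: d=np.r_[a,1]
    return -R.T@t, R.T@d
def toz(c,u,v,z,fish=False):
    o,d=ray(c,u,v,fish); return o+d*(z-o[2])/d[2]
def proj(c,X,fish=False):
    K=np.array(c["camera_matrix"]);p=np.array(c["R"])@np.array(X)+np.array(c["t"])
    if fish:
        r=np.hypot(p[0],p[1]);th=np.arctan2(r,p[2]);a=p[:2]/r*th
    else: a=p[:2]/p[2]
    return np.array([K[0,0]*a[0]+K[0,2],K[1,1]*a[1]+K[1,2]])
E
python3 - <<'E'
from h import *
for n in("top","scene","wrist"):
    c=cap(n); save(c,n+"0.png",scale=1.25)
    print(n,c["camera_matrix"],c["R"],c["t"])
s=bot.read_state();print(s,bot.grip_point_offset)
E
```

```text
pics
top [[500.73765338   0.         313.6915793 ]
 [  0.         500.73765338 235.37902892]
 [  0.           0.           1.        ]] [[ 0.01497043 -0.99986974  0.00603257]
 [-0.99780982 -0.01532782 -0.06434766]
 [ 0.06443175 -0.00505604 -0.99790931]] [-0.00502034  0.52395899  1.15502237]
scene [[589.22391185   0.         326.0320362 ]
 [  0.         589.22391185 235.89220325]
 [  0.           0.           1.        ]] [[-0.23889494  0.97095256 -0.01342892]
 [ 0.79095397  0.18654801 -0.58274493]
 [-0.56331254 -0.14983648 -0.81254416]] [ 0.1167862  -0.37008903  1.66854833]
wrist [[371.64829954   0.         317.52897475]
 [  0.         371.64829954 243.41601951]
 [  0.           0.           1.        ]] [[ 0.30109729  0.95359113 -0.0020935 ]
 [ 0.91910323 -0.28962121  0.2671494 ]
 [ 0.25414498 -0.0823621  -0.96365285]] [-0.62594987 -0.03375794  0.38977919]
{'time_s': 0.15, 'joint_positions': array([ 6.21943657e+01,  3.02685001e+01,  8.21403117e+01,  8.51319318e-04,
        6.76897870e+01, -1.02255004e+01]), 'qvel': array([ 0.03701301, -0.14718711, -0.08620958,  0.00649275, -0.05840414,
        0.09737133]), 'tau': array([ 3.95015413e-04, -4.40427661e+01, -1.76842779e+01,  6.33622706e-02,
        5.53141558e-02, -9.87477210e-05]), 'position': array([0.18845291, 0.59531214, 0.22177308]), 'tcp_rot': array([[-9.53293614e-01,  3.02044073e-01, -8.14900697e-04],
       [ 3.02045004e-01,  9.53292462e-01, -1.51576033e-03],
       [ 3.19012268e-04, -1.69110132e-03, -9.99998519e-01]]), 'force': array([-0.16303943,  0.26494058, -0.3695354 ]), 'moment': array([ 0.05314839, -0.02344178,  0.02504966]), 'grasp_force': 0.0, 'opening': 0.9996067369967305} 0.0187
```

View pics/top0.png

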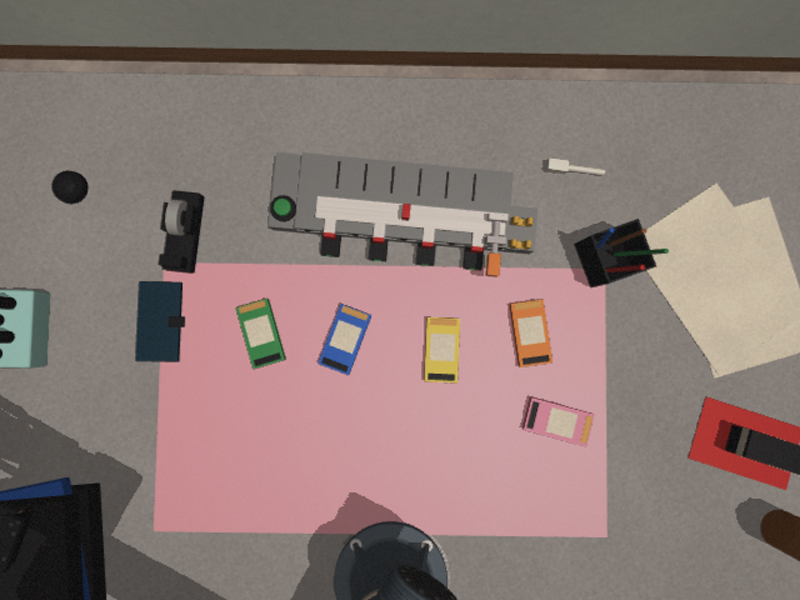

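View pics/scene0.png

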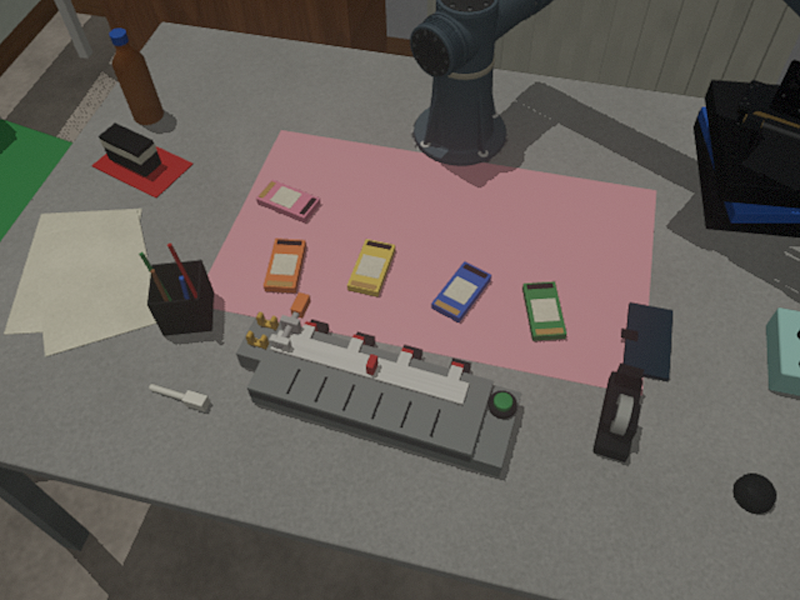

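The top view (800x600) shows the dock at about (270–537, 153–275), the orange pin grip at (493,264), the fin at (406,212) and the button at (283,208). All four cartridges are there: green (260,333), blue (345,338), yellow (442,349), orange (530,332). The pink look-alike is at (557,421). Contact ends mostly face the dock.

Run:
```python
from h import *
c=cap("top"); save(c,"top1.png",(210,115,440,230),3.45)
c2=cap("scene"); save(c2,"sc1.png",(185,225,425,385),3.3)
```

```text
(no output)
```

View pics/top1.png

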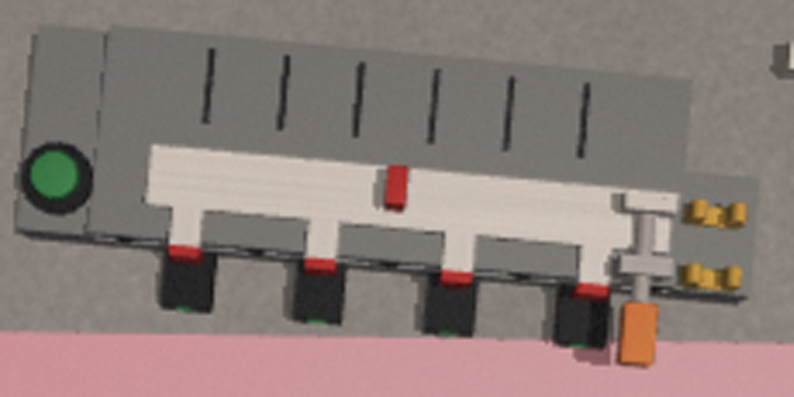

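View pics/sc1.png

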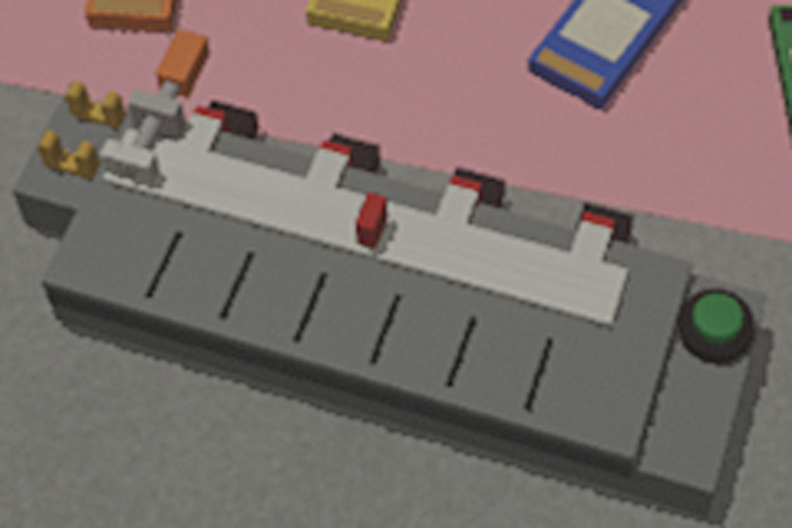

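The top crop gives the four tooth tops at (184,250), (319,263), (456,276) and (591,289). The lugs are at (647,264) and (649,202), the grip top at (638,333), the front corners at (17,232) and (742,296), and the button at (54,175). I'll fit the dock pose from these and segment the cartridges.

```bash
cat > fit.py <<'E'
from h import *
from scipy.optimize import least_squares
c=cap("top");c2=cap("scene")
P=[((184,251),(-7.5,135,60)),((319,264),(-7.5,45,60)),((456,277),(-7.5,-45,60)),((591,290),(-7.5,-135,60)),
((647,264),(8,-165,82)),((649,202),(50,-165,82)),((17,232),(0,250,40)),((742,296),(0,-242,44)),((638,333),(-35,-165,79))]
S=[((158,98),(8,-165,82)),((212,113),(-7.5,-135,60)),((336,147),(-7.5,-45,60)),((464,184),(-7.5,45,60)),((598,220),(-7.5,135,60))]
def w(p,q):
    x,y,a=p;q=np.array(q)/1000
    return np.array([x+np.cos(a)*q[0]-np.sin(a)*q[1],y+np.sin(a)*q[0]+np.cos(a)*q[1],q[2]])
def res(p):
    r=[proj(c,w(p,q))-(np.array(u)/3.45+[210,115]) for u,q in P]
    r+=[proj(c2,w(p,q))-(np.array(u)/3.3+[185,225]) for u,q in S]
    return np.array(r).ravel()
if __name__=="__main__":
    f=least_squares(res,[.65,0,0],loss="soft_l1");p=f.x
    print(p,np.degrees(p[2]));print(res(p).reshape(-1,2).round(1).tolist())
    np.save("dock.npy",p)
    def inv(X): d=X[:2]-p[:2];C,Sn=np.cos(p[2]),np.sin(p[2]);return 1000*np.array([C*d[0]+Sn*d[1],-Sn*d[0]+C*d[1]])
    T=lambda u,v,z:toz(c,u/3.45+210,v/3.45+115,z)
    print("fin",inv(T(398,180,.087)),"button",inv(T(54,175,.048)))
    hsv=cv2.cvtColor(c["color"],cv2.COLOR_RGB2HSV)
    for n,lo,hi,ctr in [("green",50,75,(208,267)),("blue",105,125,(276,270)),("yellow",22,32,(353,280)),("orange",7,18,(424,266)),]:
        m=cv2.inRange(hsv,(lo,110,50),(hi,255,255));z=np.zeros_like(m)
        x,y=ctr;z[y-45:y+45,x-38:x+38]=m[y-45:y+45,x-38:x+38]
        pts=cv2.findNonZero(z)
        r=cv2.minAreaRect(pts);b=cv2.boxPoints(r)
        W=np.array([toz(c,u,v,.014) for u,v in b])[:,:2];ctrw=W.mean(0)
        e=[W[1]-W[0],W[2]-W[1]];L=max(e,key=np.linalg.norm);L=L*np.sign(L[0])
        print(n,ctrw.round(4),"yaw",np.degrees(np.arctan2(L[1],L[0])).round(1),[np.linalg.norm(k).round(4) for k in e])
E
python3 fit.py
```

```text
[ 0.62496116 -0.01378058 -0.07854673] -4.50039632422908
[[-1.1, -0.2], [-0.7, -0.3], [-0.9, -0.3], [-0.5, -0.4], [-1.3, 0.2], [-0.3, -0.5], [-1.1, -1.2], [1.4, -0.0], [-0.5, -0.5], [-1.8, -0.8], [-1.4, -1.9], [-0.8, -1.6], [-0.3, -2.0], [-0.6, -1.8]]
fin [46.96139462 -2.89584424] button [ 36.61970517 224.97305019]
green [0.4484 0.248 ] yaw 17.4 [np.float64(0.0614), np.float64(0.1176)]
blue [0.4394 0.0912] yaw -19.7 [np.float64(0.1184), np.float64(0.0611)]
yellow [ 0.4222 -0.0911] yaw -1.8 [np.float64(0.1185), np.float64(0.061)]
orange [ 0.4562 -0.2574] yaw 8.6 [np.float64(0.0643), np.float64(0.1208)]
```

```bash
cat > plan.py <<'E'
# usage: plan.py f x y z yaw ; f=d dock mm / w world mm; yaw of tool y from frame y (deg)
import sys; from h import *
from scipy.spatial.transform import Rotation as Ro
p=np.load("dock.npy")
def d2w(q):
    a=p[2];q=np.array(q)/1000
    return np.array([p[0]+np.cos(a)*q[0]-np.sin(a)*q[1],p[1]+np.sin(a)*q[0]+np.cos(a)*q[1],q[2]])
def w2d(X):
    d=np.array(X)[:2]-p[:2];C,S=np.cos(p[2]),np.sin(p[2]);return 1000*np.array([C*d[0]+S*d[1],-S*d[0]+C*d[1],X[2]])
def plan(f,x,y,z,yaw):
    s=bot.read_state();R=s["tcp_rot"]
    T=d2w((x,y,z)) if f=="d" else np.array([x,y,z])/1000
    yaw=yaw+(np.degrees(p[2]) if f=="d" else 0)
    Rt=Ro.from_euler("z",yaw,degrees=True).as_matrix()@np.diag([-1,1,-1.])
    off=R.T@(T-s["position"]);dr=Ro.from_matrix(R.T@Rt).as_rotvec(degrees=True)
    print("off",off.round(4).tolist(),"dr",dr.round(1).tolist(),"t",s["time_s"],"tcp dock",w2d(s["position"]).round(1).tolist(),"open",round(s["opening"]*87,1),"gf",s["grasp_force"],"F",s["force"].round(1))
if __name__=="__main__": plan(sys.argv[1],*map(float,sys.argv[2:6]))
E
python3 - <<'E'
from plan import *
c=cap("top")
for n,u,z in[("pot rim corners",[(574,240),(639,219),(656,263),(592,286)],.1),("pen tips",[(667,251)],.13),("pinkcart",[(557,421)],.018)]:
    print(n,[ w2d(toz(c,a/1.25,b/1.25,z)).round(0).tolist() for a,b in u])
s=bot.read_state();w=cap("wrist");R,t=np.array(w["R"]),np.array(w["t"])
print("cam in tool",s["tcp_rot"].T@(-R.T@t-s["position"]))
print([d2w(q).round(3).tolist() for q in[(-35,-165,49),(-34,-212,37)]])
plan("d",-60,-165,180,0)
E
```

```text
pot rim corners [[17.0, -300.0, 100.0], [65.0, -411.0, 100.0], [-10.0, -446.0, 100.0], [-60.0, -337.0, 100.0]]
pen tips [[8.0, -451.0, 130.0]]
pinkcart [[-307.0, -317.0, 18.0]]
cam in tool [ 0.07209839  0.00204269 -0.16162795]
[[0.577, -0.176, 0.049], [0.574, -0.222, 0.037]]
off [-0.5788, -0.6236, 0.0426] dr [-0.0, -0.0, -13.1] t 0.45 tcp dock [-482.7, 573.4, 222.4] open 86.9 gf 0.0 F [ 0.4 -0.4  1.1]
```

Call:
servo_tool --targets '[{"offset": [-0.579, -0.624, 0.043], "dr": [0, 0, -13.1]}, {"offset": [-0.579, -0.624, 0.043], "dr": [0, 0, -13.1]}, {"offset": [-0.579, -0.624, 0.043], "dr": [0, 0, -13.1]}, {"offset": [-0.579, -0.624, 0.043], "dr": [0, 0, -13.1]}, {"offset": [-0.579, -0.624, 0.043], "dr": [0, 0, -13.1]}, {"offset": [-0.579, -0.624, 0.043], "dr": [0, 0, -13.1]}, {"offset": [-0.579, -0.624, 0.043], "dr": [0, 0, -13.1]}, {"offset": [-0.579, -0.624, 0.043], "dr": [0, 0, -13.1]}, {"offset": [-0.579, -0.624, 0.043], "dr": [0, 0, -13.1]}, {"offset": [-0.579, -0.624, 0.043], "dr": [0, 0, -13.1]}, {"offset": [-0.579, -0.624, 0.043], "dr": [0, 0, -13.1]}, {"offset": [-0.579, -0.624, 0.043], "dr": [0, 0, -13.1]}, {"offset": [-0.579, -0.624, 0.043], "dr": [0, 0, -13.1]}, {"offset": [-0.579, -0.624, 0.043], "dr": [0, 0, -13.1]}, {"offset": [-0.579, -0.624, 0.043], "dr": [0, 0, -13.1]}, {"offset": [-0.579, -0.624, 0.043], "dr": [0, 0, -13.1]}, {"offset": [-0.579, -0.624, 0.043], "dr": [0, 0, -13.1]}, {"offset": [-0.579, -0.624, 0.043], "dr": [0, 0, -13.1]}, {"offset": [-0.579, -0.624, 0.043], "dr": [0, 0, -13.1]}, {"offset": [-0.579, -0.624, 0.043], "dr": [0, 0, -13.1]}]'

```text
time_s: 2.12
position: [0.5447, -0.159, 0.1806]
tcp_rot: [[-0.997, 0.079, 0.0], [0.079, 0.997, -0.0], [-0.0, -0.0, -1.0]]
force: [0.9, 0.8, -0.7]
opening: 1.002
grasp_force: 0.0
```

Run:
```python
from plan import *
w=cap("wrist");save(w,"w1.png",scale=1.25)
for n,q in dict(grip=(-35,-165,79),lugf=(8,-165,82),lugb=(50,-165,82),t0=(-11,-135,60),t1=(-11,-45,60),tongue0=(-40,-135,23),tongue1=(-40,-45,23),block=(0,-242,44)).items(): print(n,(proj(w,d2w(q),True)*1.25).round(0))
plan("d",-60,-165,180,0)
```

```text
grip [371. 355.]
lugf [372. 419.]
lugb [374. 472.]
t0 [418. 378.]
t1 [548. 375.]
tongue0 [417. 320.]
tongue1 [537. 319.]
block [269. 381.]
off [-0.0024, -0.0057, 0.001] dr [-0.5, 0.6, -0.2] t 2.1667 tcp dock [-62.4, -159.3, 180.9] open 87.2 gf 0.0 F [ 4.3 -4.8  0.4]
```

View pics/w1.png

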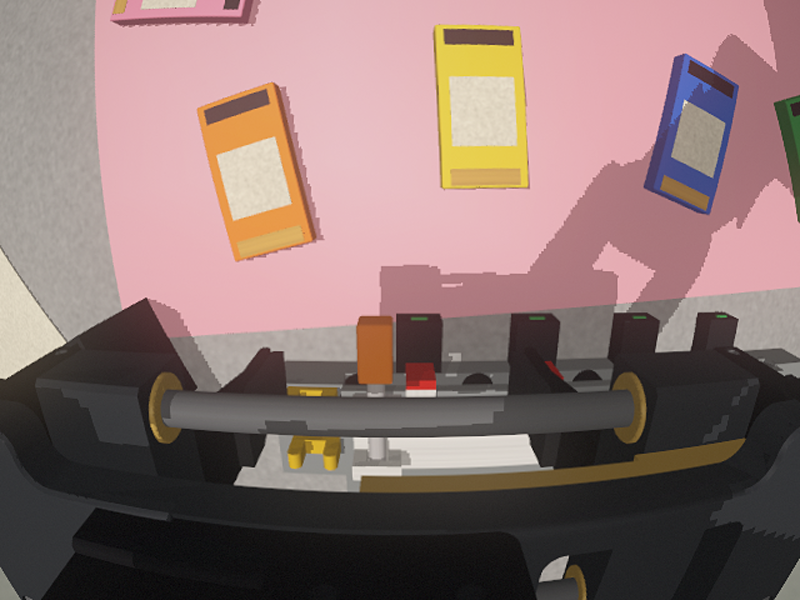

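Call:
servo_tool --targets '[{"offset": [-0.0024, -0.0057, 0.03], "dr": [0, 0, 0]}, {"offset": [-0.01, -0.0057, 0.06], "dr": [0, 0, 0]}, {"offset": [-0.02, -0.0057, 0.09], "dr": [0, 0, 0]}, {"offset": [-0.0204, -0.0057, 0.115], "dr": [0, 0, 0]}, {"offset": [-0.0204, -0.0057, 0.129], "dr": [0, 0, 0]}, {"offset": [-0.0204, -0.0057, 0.129], "dr": [0, 0, 0]}, {"offset": [-0.0204, -0.0057, 0.129], "dr": [0, 0, 0]}, {"offset": [-0.0204, -0.0057, 0.129], "dr": [0, 0, 0]}]'

```text
time_s: 2.83
position: [0.5648, -0.1643, 0.0525]
tcp_rot: [[-0.997, 0.078, 0.002], [0.078, 0.997, -0.001], [-0.002, -0.001, -1.0]]
force: [0.2, -0.1, 0.1]
opening: 0.999
grasp_force: 0.0
```

Run:
```python
from plan import *
w=cap("wrist");save(w,"w2.png",(150,180,450,405),2.5)
plan("d",-42,-165,52,0)
```

```text
off [-0.0059, -0.0101, 0.001] dr [-0.1, 0.2, 0.0] t 2.8833 tcp dock [-47.9, -154.9, 53.0] open 87.1 gf 0.0 F [-0.2  0.5 -0.1]
```

View pics/w2.png

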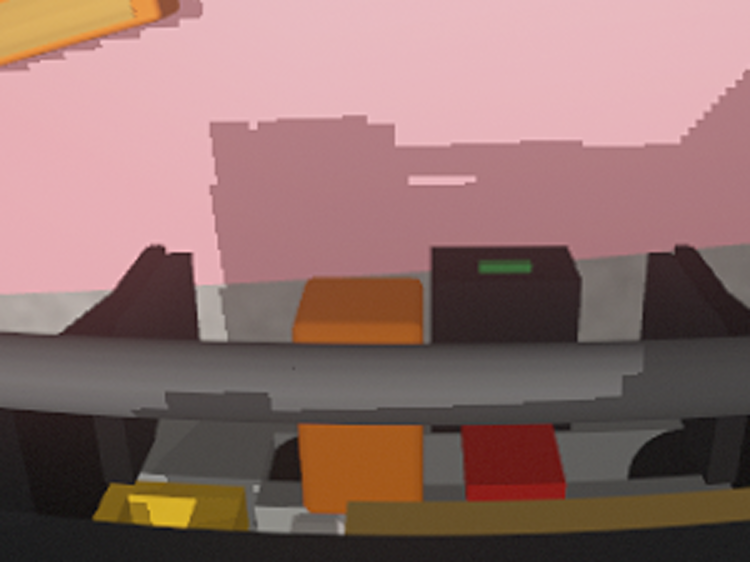

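The wrist crop shows the grip centred at about x=362 and the finger midpoint at about 420, so the tool sits about 10 mm to the left of the pin. That agrees with the computed offset. I'll correct it, then close.

Call:
servo_tool --targets '[{"offset": [-0.006, -0.0105, 0.001], "dr": [0, 0, 0]}, {"offset": [-0.006, -0.0105, 0.001], "dr": [0, 0, 0]}, {"offset": [-0.006, -0.0105, 0.001], "dr": [0, 0, 0]}, {"offset": [-0.006, -0.0105, 0.001], "dr": [0, 0, 0]}]'

```text
time_s: 3.22
position: [0.5695, -0.1754, 0.0511]
tcp_rot: [[-0.997, 0.079, 0.001], [0.079, 0.997, -0.0], [-0.001, -0.0, -1.0]]
force: [0.0, 0.9, -0.1]
opening: 1.0
grasp_force: 0.0
```

Call:
servo_tool --targets '[{"offset": [0, 0, 0], "dr": [0, 0, 0]}, {"offset": [0, 0, 0], "dr": [0, 0, 0]}, {"offset": [0, 0, 0], "dr": [0, 0, 0]}, {"offset": [0, 0, 0], "dr": [0, 0, 0]}, {"offset": [0, 0, 0], "dr": [0, 0, 0]}, {"offset": [0, 0, 0], "dr": [0, 0, 0]}, {"offset": [0, 0, 0], "dr": [0, 0, 0]}, {"offset": [0, 0, 0], "dr": [0, 0, 0]}, {"offset": [0, 0, 0], "dr": [0, 0, 0]}, {"offset": [0, 0, 0], "dr": [0, 0, 0]}]' --gripper 1

```text
time_s: 4.05
position: [0.5692, -0.1749, 0.0505]
tcp_rot: [[-0.997, 0.078, -0.0], [0.078, 0.997, 0.0], [0.0, 0.0, -1.0]]
force: [-0.0, 0.2, -1.1]
opening: 0.324
grasp_force: 0.0
```

```bash
python3 plan.py d -107 -165 52 0
```

```text
off [0.064, 0.0001, -0.0015] dr [0.0, -0.0, 0.0] t 4.05 tcp dock [-43.0, -165.0, 50.5] open 28.2 gf 0.0 F [-0.   0.2 -1.1]
```

Still closing. I'll give it more time, then pull straight out.

Call:
servo_tool --targets '[{"offset": [0, 0, 0], "dr": [0, 0, 0]}, {"offset": [0, 0, 0], "dr": [0, 0, 0]}, {"offset": [0, 0, 0], "dr": [0, 0, 0]}, {"offset": [0, 0, 0], "dr": [0, 0, 0]}, {"offset": [0, 0, 0], "dr": [0, 0, 0]}]'

```text
time_s: 4.47
position: [0.5692, -0.175, 0.0505]
tcp_rot: [[-0.997, 0.078, 0.0], [0.078, 0.997, -0.0], [-0.0, -0.0, -1.0]]
force: [-0.3, -0.2, -0.1]
opening: 0.253
grasp_force: 30.0
```

Call:
servo_tool --targets '[{"offset": [0.01, 0, 0], "dr": [0, 0, 0]}, {"offset": [0.02, 0, 0], "dr": [0, 0, 0]}, {"offset": [0.03, 0, 0], "dr": [0, 0, 0]}, {"offset": [0.04, 0, 0], "dr": [0, 0, 0]}, {"offset": [0.05, 0, 0], "dr": [0, 0, 0]}, {"offset": [0.06, 0, 0], "dr": [0, 0, 0]}, {"offset": [0.07, 0, 0], "dr": [0, 0, 0]}, {"offset": [0.08, 0, 0], "dr": [0, 0, 0]}, {"offset": [0.08, 0, 0], "dr": [0, 0, 0]}, {"offset": [0.08, 0, 0], "dr": [0, 0, 0]}]'

```text
time_s: 5.3
position: [0.4889, -0.1687, 0.0505]
tcp_rot: [[-0.997, 0.079, -0.0], [0.079, 0.997, 0.0], [0.0, 0.0, -1.0]]
force: [0.5, -0.1, -1.1]
opening: 0.252
grasp_force: 30.0
```

Run:
```python
from plan import *
w=cap("wrist");save(w,"w3.png",(150,180,450,405),2.5)
plan("d",-107,-165,52,0)
```

```text
off [-0.0156, 0.0004, -0.0014] dr [-0.0, 0.1, -0.0] t 5.35 tcp dock [-122.6, -165.4, 50.6] open 21.5 gf 29.999848818406463 F [ 0.6  0.5 -1. ]
```

View pics/w3.png

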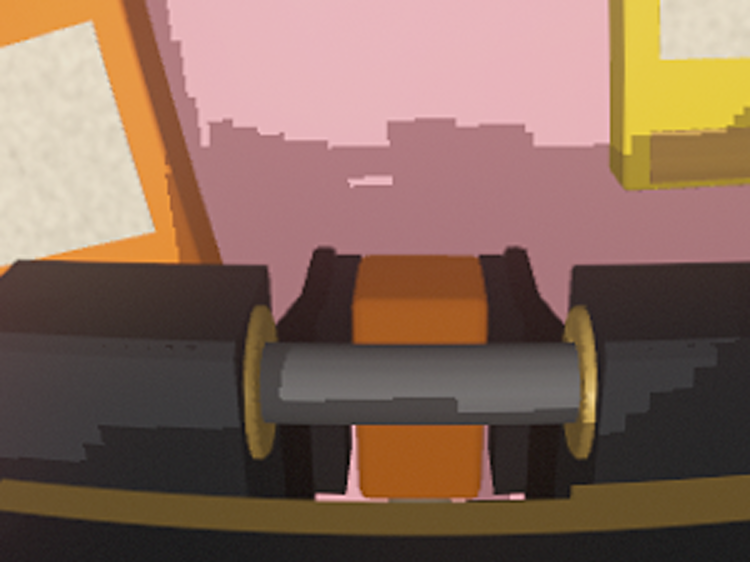

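The pin is out and gripped straight (grip centred at about (420,380) between the fingers). Lift it, then carry it over the notches.

Call:
servo_tool --targets '[{"offset": [0, 0, -0.02], "dr": [0, 0, 0]}, {"offset": [0, 0, -0.038], "dr": [0, 0, 0]}, {"offset": [0, -0.015, -0.038], "dr": [0, 0, 0]}, {"offset": [-0.01, -0.03, -0.038], "dr": [0, 0, 0]}, {"offset": [-0.025, -0.0466, -0.038], "dr": [0, 0, 0]}, {"offset": [-0.04, -0.0466, -0.038], "dr": [0, 0, 0]}, {"offset": [-0.055, -0.0466, -0.038], "dr": [0, 0, 0]}, {"offset": [-0.07, -0.0466, -0.038], "dr": [0, 0, 0]}, {"offset": [-0.0806, -0.0466, -0.038], "dr": [0, 0, 0]}, {"offset": [-0.0806, -0.0466, -0.038], "dr": [0, 0, 0]}, {"offset": [-0.0806, -0.0466, -0.038], "dr": [0, 0, 0]}, {"offset": [-0.0806, -0.0466, -0.038], "dr": [0, 0, 0]}]'

```text
time_s: 6.35
position: [0.5654, -0.221, 0.0882]
tcp_rot: [[-0.997, 0.078, -0.001], [0.078, 0.997, 0.001], [0.001, 0.001, -1.0]]
force: [-0.4, -0.1, -1.1]
opening: 0.25
grasp_force: 30.0
```

Run:
```python
from plan import *
w=cap("wrist");save(w,"w4.png",(150,180,450,405),2.5)
c=cap("scene");a=(c["color"][225:325,185:305,::-1]);cv2.imwrite("pics/s4.png",cv2.resize(a,None,fx=5,fy=5,interpolation=cv2.INTER_CUBIC))
plan("d",-42,-212,39.5,0)
```

```text
off [-0.0014, -0.0006, 0.0488] dr [0.0, -0.1, 0.0] t 6.45 tcp dock [-43.3, -211.4, 88.3] open 21.8 gf 29.99983630143106 F [-0.4  0.1 -0.5]
```

View pics/s4.png

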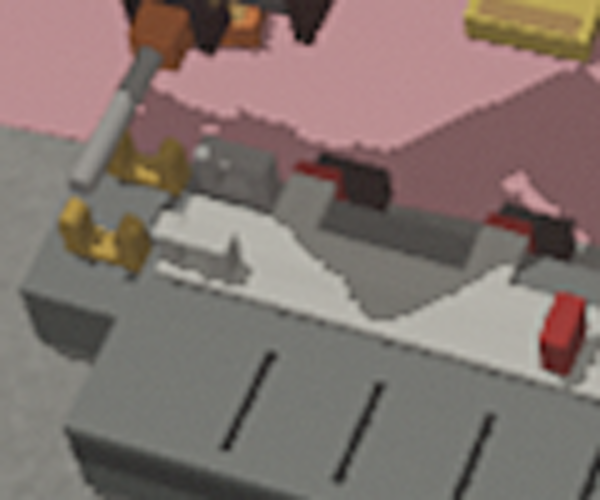

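Call:
servo_tool --targets '[{"offset": [-0.0014, -0.0006, 0.01], "dr": [0, 0, 0]}, {"offset": [-0.0014, -0.0006, 0.018], "dr": [0, 0, 0]}, {"offset": [-0.0014, -0.0006, 0.024], "dr": [0, 0, 0]}, {"offset": [-0.0014, -0.0006, 0.03], "dr": [0, 0, 0]}, {"offset": [-0.0014, -0.0006, 0.035], "dr": [0, 0, 0]}, {"offset": [-0.0014, -0.0006, 0.04], "dr": [0, 0, 0]}, {"offset": [-0.0014, -0.0006, 0.044], "dr": [0, 0, 0]}, {"offset": [-0.0014, -0.0006, 0.048], "dr": [0, 0, 0]}, {"offset": [-0.0014, -0.0006, 0.048], "dr": [0, 0, 0]}, {"offset": [-0.0014, -0.0006, 0.048], "dr": [0, 0, 0]}]'

```text
time_s: 7.28
position: [0.5675, -0.2222, 0.0404]
tcp_rot: [[-0.997, 0.078, -0.0], [0.078, 0.997, -0.0], [0.0, -0.0, -1.0]]
force: [-0.3, -0.8, -0.3]
opening: 0.251
grasp_force: 30.0
```

```bash
python3 plan.py d -42 -212 39 0
```

```text
off [0.0011, 0.0003, 0.0014] dr [-0.0, -0.0, 0.0] t 7.2833 tcp dock [-40.9, -212.3, 40.4] open 21.8 gf 29.999864548444748 F [-0.3 -0.8 -0.3]
```

Call:
servo_tool --targets '[{"offset": [0, 0, 0.001], "dr": [0, 0, 0]}, {"offset": [0, 0, 0.001], "dr": [0, 0, 0]}, {"offset": [0, 0, 0.001], "dr": [0, 0, 0]}, {"offset": [0, 0, 0.001], "dr": [0, 0, 0]}, {"offset": [0, 0, 0.001], "dr": [0, 0, 0]}, {"offset": [0, 0, 0.001], "dr": [0, 0, 0]}, {"offset": [0, 0, 0.001], "dr": [0, 0, 0]}, {"offset": [0, 0, 0.001], "dr": [0, 0, 0]}]' --gripper 0

```text
time_s: 7.95
position: [0.5675, -0.2222, 0.0396]
tcp_rot: [[-0.997, 0.078, 0.0], [0.078, 0.997, -0.0], [-0.0, -0.0, -1.0]]
force: [0.2, 0.6, 0.0]
opening: 0.496
grasp_force: 0.0
```

Call:
servo_tool --targets '[{"offset": [0, 0, -0.02], "dr": [0, 0, 0]}, {"offset": [0, 0, -0.06], "dr": [0, 0, 0]}, {"offset": [0, 0, -0.1], "dr": [0, 0, 0]}, {"offset": [0, 0.03, -0.12], "dr": [0, 0, 0]}, {"offset": [0, 0.06, -0.12], "dr": [0, 0, 0]}, {"offset": [0, 0.1, -0.12], "dr": [0, 0, 0]}, {"offset": [0, 0.1, -0.12], "dr": [0, 0, 0]}, {"offset": [0, 0.1, -0.12], "dr": [0, 0, 0]}, {"offset": [0, 0.1, -0.12], "dr": [0, 0, 0]}]'

```text
time_s: 8.7
position: [0.5754, -0.1224, 0.1595]
tcp_rot: [[-0.997, 0.077, 0.0], [0.077, 0.997, -0.001], [-0.0, -0.001, -1.0]]
force: [-0.8, -0.3, -0.9]
opening: 0.495
grasp_force: 0.0
```

Run:
```python
from plan import *
t=cap("top");c=cap("scene")
a=cv2.resize(c["color"][225:325,185:305,::-1],None,fx=3.3,fy=3.3,interpolation=cv2.INTER_CUBIC)
b=cv2.resize(t["color"][160:230,320:440,::-1],None,fx=3.3,fy=3.3,interpolation=cv2.INTER_CUBIC)
cv2.imwrite("pics/p5.png",np.vstack([a,b]))
print("shaft ends px", proj(t,d2w((-14,-212,62)))*3.3-[1056,528],proj(t,d2w((58,-212,62)))*3.3-[1056,528])
plan("d",44,-3,68,0)
```

```text
shaft ends px [312.19997557 147.11044777] [320.60657119  43.58507451]
off [-0.0847, 0.1104, 0.0913] dr [-0.0, 0.0, -0.0] t 8.8 tcp dock [-40.8, -113.3, 159.4] open 43.6 gf 0.0 F [-0.9  0.1 -1.1]
```

View pics/p5.png

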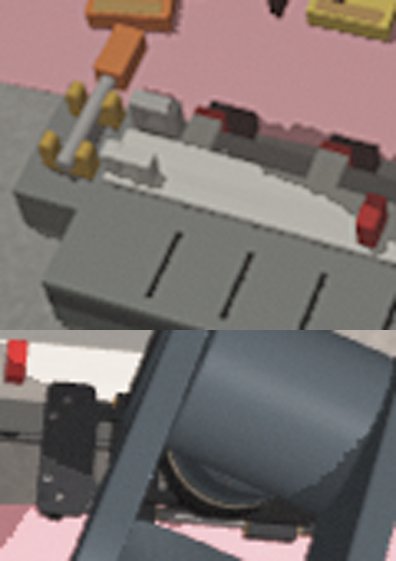

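The pin lies in both notches with its grip in front, at (120,55) in the upper half. Next is the keeper fin.

Call:
servo_tool --targets '[{"offset": [-0.03, 0.04, 0], "dr": [0, 0, 0]}, {"offset": [-0.06, 0.07, 0], "dr": [0, 0, 0]}, {"offset": [-0.0847, 0.1, 0.01], "dr": [0, 0, 0]}, {"offset": [-0.0847, 0.1095, 0.03], "dr": [0, 0, 0]}, {"offset": [-0.0847, 0.1095, 0.03], "dr": [0, 0, 0]}, {"offset": [-0.0847, 0.1095, 0.05], "dr": [0, 0, 0]}, {"offset": [-0.0847, 0.1095, 0.07], "dr": [0, 0, 0]}, {"offset": [-0.0847, 0.1095, 0.085], "dr": [0, 0, 0]}, {"offset": [-0.0847, 0.1095, 0.093], "dr": [0, 0, 0]}, {"offset": [-0.0847, 0.1095, 0.093], "dr": [0, 0, 0]}, {"offset": [-0.0847, 0.1095, 0.093], "dr": [0, 0, 0]}]'

```text
time_s: 9.72
position: [0.6681, -0.0213, 0.0665]
tcp_rot: [[-0.997, 0.08, -0.001], [0.08, 0.997, -0.0], [0.001, -0.0, -1.0]]
force: [0.3, 0.8, 0.8]
opening: 0.502
grasp_force: 0.0
```

Call:
servo_tool --targets '[{"offset": [0, 0, 0], "dr": [0, 0, 0]}, {"offset": [0, 0, 0], "dr": [0, 0, 0]}, {"offset": [0, 0, 0], "dr": [0, 0, 0]}, {"offset": [0, 0, 0], "dr": [0, 0, 0]}, {"offset": [0, 0, 0], "dr": [0, 0, 0]}, {"offset": [0, 0, 0], "dr": [0, 0, 0]}, {"offset": [0, 0, 0], "dr": [0, 0, 0]}, {"offset": [0, 0, 0], "dr": [0, 0, 0]}, {"offset": [0, 0, 0], "dr": [0, 0, 0]}, {"offset": [0, 0, 0], "dr": [0, 0, 0]}]' --gripper 1

```text
time_s: 10.55
position: [0.6688, -0.0174, 0.0672]
tcp_rot: [[-0.997, 0.079, 0.001], [0.079, 0.997, 0.003], [-0.001, 0.003, -1.0]]
force: [0.6, 5.3, 2.0]
opening: 0.161
grasp_force: 30.0
```

```bash
python3 plan.py d 44 43 66 0
```

```text
off [-0.0, 0.0432, 0.0013] dr [0.2, 0.1, -0.0] t 10.55 tcp dock [44.0, -0.2, 67.2] open 14.0 gf 29.996895790100098 F [0.6 5.3 2. ]
```

Call:
servo_tool --targets '[{"offset": [0, 0.008, 0], "dr": [0, 0, 0]}, {"offset": [0, 0.016, 0], "dr": [0, 0, 0]}, {"offset": [0, 0.024, 0], "dr": [0, 0, 0]}, {"offset": [0, 0.032, 0], "dr": [0, 0, 0]}, {"offset": [0, 0.04, 0], "dr": [0, 0, 0]}, {"offset": [0, 0.046, 0], "dr": [0, 0, 0]}, {"offset": [0, 0.0485, 0], "dr": [0, 0, 0]}, {"offset": [0, 0.0485, 0], "dr": [0, 0, 0]}, {"offset": [0, 0.0485, 0], "dr": [0, 0, 0]}]'

```text
time_s: 11.3
position: [0.6723, 0.0275, 0.0671]
tcp_rot: [[-0.997, 0.077, 0.0], [0.077, 0.997, -0.003], [-0.001, -0.003, -1.0]]
force: [-2.2, -5.6, 5.7]
opening: 0.158
grasp_force: 30.0
```

Call:
servo_tool --targets '[{"offset": [0, 0, 0], "dr": [0, 0, 0]}, {"offset": [0, 0, 0], "dr": [0, 0, 0]}, {"offset": [0, 0, 0], "dr": [0, 0, 0]}, {"offset": [0, 0, 0], "dr": [0, 0, 0]}, {"offset": [0, 0, 0], "dr": [0, 0, 0]}, {"offset": [0, 0, 0], "dr": [0, 0, 0]}]' --gripper 0

```text
time_s: 11.8
position: [0.6719, 0.0289, 0.0662]
tcp_rot: [[-0.997, 0.078, -0.0], [0.078, 0.997, 0.0], [0.001, 0.0, -1.0]]
force: [0.4, -0.4, -0.0]
opening: 0.473
grasp_force: 0.0
```

Call:
servo_tool --targets '[{"offset": [0, 0, -0.03], "dr": [0, 0, 0]}, {"offset": [0, 0, -0.06], "dr": [0, 0, 0]}, {"offset": [0, 0, -0.1], "dr": [0, 0, 0]}, {"offset": [0.04, 0, -0.13], "dr": [0, 0, 0]}, {"offset": [0.08, 0, -0.13], "dr": [0, 0, 0]}, {"offset": [0.12, 0, -0.13], "dr": [0, 0, 0]}, {"offset": [0.16, 0, -0.13], "dr": [0, 0, 0]}, {"offset": [0.2, 0, -0.13], "dr": [0, 0, 0]}, {"offset": [0.2, 0, -0.13], "dr": [0, 0, 0]}, {"offset": [0.2, 0, -0.13], "dr": [0, 0, 0]}, {"offset": [0.2, 0, -0.13], "dr": [0, 0, 0]}]' --gripper -1

```text
time_s: 12.72
position: [0.4738, 0.044, 0.1972]
tcp_rot: [[-0.997, 0.078, 0.003], [0.078, 0.997, -0.0], [-0.003, -0.0, -1.0]]
force: [0.4, -0.2, -0.2]
opening: 0.997
grasp_force: 0.0
```

Run:
```python
from plan import *
w=cap("wrist");save(w,"w6.png",scale=1.25)
plan("d",0,45,100,0)
P=np.load("dock.npy")
for n,q in dict(t0=(-11,-90,60),t2=(-11,90,60),tongue0=(-40,-135,23),tongue1=(-40,-45,23),tongue2=(-40,45,23),tongue3=(-40,135,23)).items(): print(n,(proj(w,d2w(q),True)*1.25).round(0))
```

```text
off [-0.1539, -0.0006, 0.0977] dr [-0.0, 0.2, 0.0] t 12.7667 tcp dock [-154.2, 45.6, 197.2] open 87.0 gf 0.0 F [ 0.1 -0.  -0.3]
t0 [228. 461.]
t2 [451. 468.]
tongue0 [189. 406.]
tongue1 [286. 412.]
tongue2 [394. 414.]
tongue3 [502. 412.]
```

View pics/w6.png

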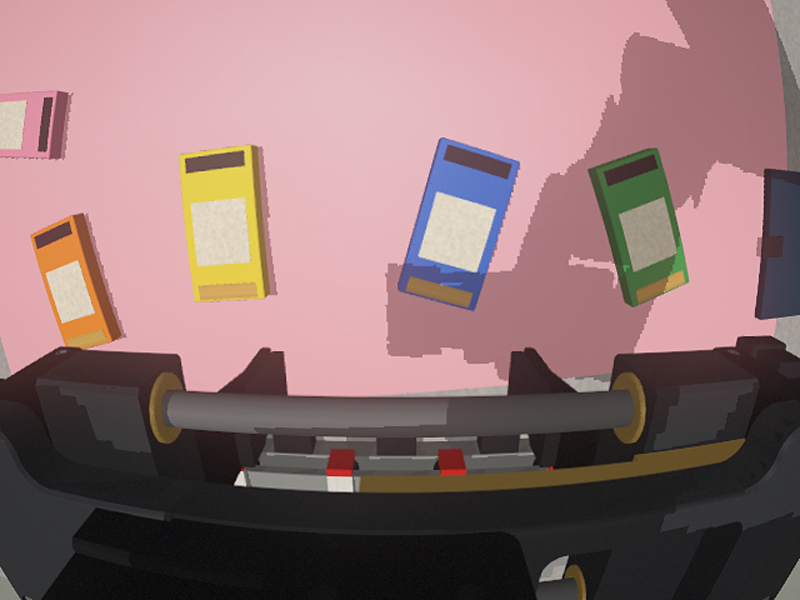

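The wrist view shows the keeper open: teeth at about x=342 and 452 (predicted 451 for y=90), with the bays at 286 and 394. All four cartridges are undisturbed. I'll measure them from this view.

```bash
cat > cart.py <<'E'
import sys; from plan import *
H=dict(green=(45,80),blue=(105,125),yellow=(23,33),orange=(7,17))
def meas(n,cam="wrist",z=.013):
    c=cap(cam);hsv=cv2.cvtColor(c["color"],cv2.COLOR_RGB2HSV)
    m=cv2.inRange(hsv,(H[n][0],110,50),(H[n][1],255,255))
    if cam=="wrist": m[300:]=0
    k,l,st,ct=cv2.connectedComponentsWithStats(m)
    best=None
    for i in range(1,k):
        if st[i,4]<80: continue
        cs,_=cv2.findContours((l==i).astype(np.uint8),cv2.RETR_EXTERNAL,cv2.CHAIN_APPROX_NONE)
        W=np.array([toz(c,u,v,z,cam=="wrist")[:2] for u,v in cs[0][:,0]],np.float32)*1000
        r=cv2.minAreaRect(W)
        if best is None or st[i,4]>best[0]: best=(st[i,4],r,W)
    r=best[1];b=cv2.boxPoints(r);L=max(b[1]-b[0],b[2]-b[1],key=np.linalg.norm);L=L*np.sign(L[0])
    yaw=np.degrees(np.arctan2(L[1],L[0]))
    print(n,cam,"ctr",np.round(r[0],1),"yaw",round(float(yaw),1),"size",np.round(r[1],1))
    return np.array(r[0]),yaw
if __name__=="__main__":
    cam=sys.argv[2] if len(sys.argv)>2 else "wrist"
    for n in sys.argv[1].split(","):
        c,y=meas(n,cam); u=np.array([np.cos(np.radians(y)),np.sin(np.radians(y))])
        g=c-25*u
        for z in (100,3): print("z",z,end=" ");plan("w",g[0],g[1],z,y)
E
python3 cart.py green,blue,yellow,orange
```

```text
green wrist ctr [480.5 286.8] yaw 17.5 size [39.  16.3]
z 100 off [0.0371, 0.2335, 0.0969] dr [-0.0, 0.2, -22.0] t 12.8167 tcp dock [-153.9, 45.5, 197.1] open 87.0 gf 0.0 F [ 0.6  0.1 -0.9]
z 3 off [0.0374, 0.2335, 0.1939] dr [-0.0, 0.2, -22.0] t 12.8167 tcp dock [-153.9, 45.5, 197.1] open 87.0 gf 0.0 F [ 0.6  0.1 -0.9]
blue wrist ctr [440.8  94.2] yaw -19.9 size [ 61.9 119.7]
z 100 off [0.0623, 0.0544, 0.0967] dr [0.0, 0.2, 15.4] t 12.8667 tcp dock [-154.1, 45.5, 196.9] open 87.0 gf 0.0 F [-0.1 -0.9 -0.6]
z 3 off [0.0626, 0.0544, 0.1937] dr [0.0, 0.2, 15.4] t 12.8667 tcp dock [-154.1, 45.5, 196.9] open 87.0 gf 0.0 F [-0.1 -0.9 -0.6]
yellow wrist ctr [423.9 -89.4] yaw -1.7 size [ 61.8 120.1]
z 100 off [0.0653, -0.1378, 0.0966] dr [-0.0, 0.1, -2.8] t 12.9167 tcp dock [-154.3, 45.5, 196.7] open 86.9 gf 0.0 F [ 1.   0.1 -0.8]
z 3 off [0.0655, -0.1378, 0.1936] dr [-0.0, 0.1, -2.8] t 12.9167 tcp dock [-154.3, 45.5, 196.7] open 86.9 gf 0.0 F [ 1.   0.1 -0.8]
orange wrist ctr [ 457.6 -251.6] yaw 8.9 size [121.4  75.3]
z 100 off [0.018, -0.3015, 0.0965] dr [-0.0, 0.1, -13.3] t 12.9667 tcp dock [-154.7, 45.6, 196.5] open 87.0 gf 0.0 F [-0.6 -0.5 -0.3]
z 3 off [0.0181, -0.3015, 0.1935] dr [-0.0, 0.1, -13.3] t 12.9667 tcp dock [-154.7, 45.6, 196.5] open 87.0 gf 0.0 F [-0.6 -0.5 -0.3]
```

Call:
servo_tool --targets '[{"offset": [0.02, 0.02, 0.03], "dr": [0, 0, 6]}, {"offset": [0.045, 0.04, 0.065], "dr": [0, 0, 11]}, {"offset": [0.0626, 0.0544, 0.1], "dr": [0, 0, 15.4]}, {"offset": [0.0626, 0.0544, 0.13], "dr": [0, 0, 15.4]}, {"offset": [0.0626, 0.0544, 0.15], "dr": [0, 0, 15.4]}, {"offset": [0.0626, 0.0544, 0.16], "dr": [0, 0, 15.4]}, {"offset": [0.0626, 0.0544, 0.175], "dr": [0, 0, 15.4]}, {"offset": [0.0626, 0.0544, 0.185], "dr": [0, 0, 15.4]}, {"offset": [0.0626, 0.0544, 0.192], "dr": [0, 0, 15.4]}, {"offset": [0.0626, 0.0544, 0.194], "dr": [0, 0, 15.4]}, {"offset": [0.0626, 0.0544, 0.194], "dr": [0, 0, 15.4]}, {"offset": [0.0626, 0.0544, 0.194], "dr": [0, 0, 15.4]}]'

```text
time_s: 13.97
position: [0.415, 0.1031, 0.0027]
tcp_rot: [[-0.94, 0.34, 0.001], [0.34, 0.94, -0.0], [-0.001, 0.0, -1.0]]
force: [0.1, 0.3, 0.2]
opening: 0.999
grasp_force: 0.0
```

Call:
servo_tool --targets '[{"offset": [0, 0, 0], "dr": [0, 0, 0]}, {"offset": [0, 0, 0], "dr": [0, 0, 0]}, {"offset": [0, 0, 0], "dr": [0, 0, 0]}, {"offset": [0, 0, 0], "dr": [0, 0, 0]}, {"offset": [0, 0, 0], "dr": [0, 0, 0]}, {"offset": [0, 0, 0], "dr": [0, 0, 0]}, {"offset": [0, 0, 0], "dr": [0, 0, 0]}, {"offset": [0, 0, 0], "dr": [0, 0, 0]}]' --gripper 1

```text
time_s: 14.63
position: [0.4145, 0.1031, 0.0028]
tcp_rot: [[-0.94, 0.34, 0.0], [0.34, 0.94, -0.0], [-0.0, 0.0, -1.0]]
force: [-0.1, -0.8, 5.8]
opening: 0.711
grasp_force: 30.0
```

```bash
python3 plan.py d -105 45 29 0; python3 plan.py d -28 45 29 0
```

```text
off [-0.1245, -0.0228, -0.0262] dr [-0.0, 0.0, -15.4] t 14.6333 tcp dock [-219.0, 100.0, 2.8] open 61.8 gf 29.963432550430298 F [-0.1 -0.8  5.8]
off [-0.1987, -0.0024, -0.0261] dr [-0.0, 0.0, -15.4] t 14.6333 tcp dock [-219.0, 100.0, 2.8] open 61.8 gf 29.963432550430298 F [-0.1 -0.8  5.8]
```

Call:
servo_tool --targets '[{"offset": [0, 0, -0.015], "dr": [0, 0, 0]}, {"offset": [0, 0, -0.035], "dr": [0, 0, 0]}, {"offset": [-0.03, -0.006, -0.04], "dr": [0, 0, -4]}, {"offset": [-0.06, -0.012, -0.04], "dr": [0, 0, -8]}, {"offset": [-0.09, -0.018, -0.04], "dr": [0, 0, -12]}, {"offset": [-0.11, -0.0228, -0.04], "dr": [0, 0, -15.4]}, {"offset": [-0.1245, -0.0228, -0.035], "dr": [0, 0, -15.4]}, {"offset": [-0.1245, -0.0228, -0.03], "dr": [0, 0, -15.4]}, {"offset": [-0.1245, -0.0228, -0.0265], "dr": [0, 0, -15.4]}, {"offset": [-0.1245, -0.0228, -0.0265], "dr": [0, 0, -15.4]}, {"offset": [-0.1245, -0.0228, -0.0265], "dr": [0, 0, -15.4]}, {"offset": [-0.1245, -0.0228, -0.0265], "dr": [0, 0, -15.4]}]'

```text
time_s: 15.63
position: [0.5221, 0.0401, 0.0288]
tcp_rot: [[-0.997, 0.077, -0.002], [0.077, 0.997, 0.0], [0.002, 0.0, -1.0]]
force: [-0.1, -0.1, -1.2]
opening: 0.71
grasp_force: 30.0
```

Run:
```python
from plan import *
plan("d",-28,45,28.3,0)
c=cap("scene");a=cv2.resize(c["color"][225:345,245:405,::-1],None,fx=3.6,fy=3.6,interpolation=cv2.INTER_CUBIC)
w=cap("wrist");b=cv2.resize(w["color"][200:400,150:500,::-1],(576,330),interpolation=cv2.INTER_CUBIC)
cv2.imwrite("pics/b7.png",np.vstack([a,b])[:600])
```

```text
off [-0.0787, -0.0008, 0.0003] dr [0.0, -0.1, 0.1] t 15.6333 tcp dock [-106.7, 45.7, 28.8] open 61.7 gf 29.960554540157318 F [-0.1 -0.1 -1.2]
```

View pics/b7.png

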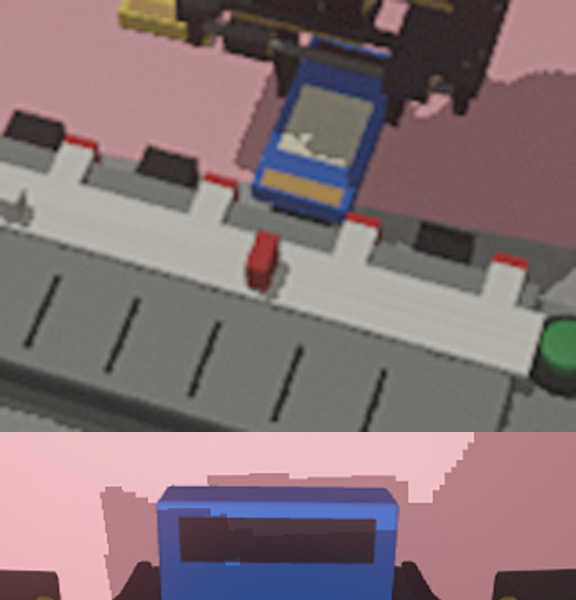

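The blue nose sits over tongue 2, midway between the teeth at (222,180) and (363,220). I'll slide it in.

Call:
servo_tool --targets '[{"offset": [-0.006, -0.0008, 0.0003], "dr": [0, 0, 0]}, {"offset": [-0.014, -0.0008, 0.0003], "dr": [0, 0, 0]}, {"offset": [-0.02, -0.0008, 0.0003], "dr": [0, 0, 0]}, {"offset": [-0.026, -0.0008, 0.0003], "dr": [0, 0, 0]}, {"offset": [-0.032, -0.0008, 0.0003], "dr": [0, 0, 0]}, {"offset": [-0.038, -0.0008, 0.0003], "dr": [0, 0, 0]}, {"offset": [-0.044, -0.0008, 0.0003], "dr": [0, 0, 0]}, {"offset": [-0.05, -0.0008, 0.0003], "dr": [0, 0, 0]}, {"offset": [-0.056, -0.0008, 0.0003], "dr": [0, 0, 0]}, {"offset": [-0.062, -0.0008, 0.0003], "dr": [0, 0, 0]}, {"offset": [-0.068, -0.0008, 0.0003], "dr": [0, 0, 0]}, {"offset": [-0.074, -0.0008, 0.0003], "dr": [0, 0, 0]}, {"offset": [-0.0785, -0.0008, 0.0003], "dr": [0, 0, 0]}, {"offset": [-0.0785, -0.0008, 0.0003], "dr": [0, 0, 0]}, {"offset": [-0.0785, -0.0008, 0.0003], "dr": [0, 0, 0]}]'

```text
time_s: 16.98
position: [0.6022, 0.0324, 0.0286]
tcp_rot: [[-0.997, 0.078, -0.0], [0.078, 0.997, -0.0], [0.0, -0.0, -1.0]]
force: [-0.8, 0.6, -1.3]
opening: 0.705
grasp_force: 30.0
```

```bash
python3 plan.py d -28 45 28.3 0
```

```text
off [0.0017, 0.0007, 0.0003] dr [-0.0, -0.0, 0.0] t 16.9833 tcp dock [-26.3, 44.3, 28.6] open 61.3 gf 29.960343539714813 F [-0.8  0.6 -1.3]
```

Call:
servo_tool --targets '[{"offset": [0, 0, 0], "dr": [0, 0, 0]}, {"offset": [0, 0, 0], "dr": [0, 0, 0]}, {"offset": [0, 0, 0], "dr": [0, 0, 0]}, {"offset": [0, 0, 0], "dr": [0, 0, 0]}, {"offset": [0, 0, -0.02], "dr": [0, 0, 0]}, {"offset": [0, 0, -0.04], "dr": [0, 0, 0]}]' --gripper -0.7

```text
time_s: 17.48
position: [0.6007, 0.0326, 0.068]
tcp_rot: [[-0.997, 0.078, -0.004], [0.078, 0.997, 0.0], [0.004, 0.0, -1.0]]
force: [0.5, -0.9, 0.9]
opening: 0.85
grasp_force: 0.0
```

Call:
servo_tool --targets '[{"offset": [0.03, 0, -0.005], "dr": [0, 0, 0]}, {"offset": [0.06, 0, -0.005], "dr": [0, 0, 0]}, {"offset": [0.075, 0, -0.005], "dr": [0, 0, 0]}, {"offset": [0.075, 0, -0.005], "dr": [0, 0, 0]}, {"offset": [0.075, 0, -0.005], "dr": [0, 0, 0]}, {"offset": [0.075, 0, -0.005], "dr": [0, 0, 0]}, {"offset": [0.075, 0, -0.005], "dr": [0, 0, 0]}, {"offset": [0.075, 0, 0.015], "dr": [0, 0, 0]}, {"offset": [0.075, 0, 0.039], "dr": [0, 0, 0]}, {"offset": [0.075, 0, 0.039], "dr": [0, 0, 0]}, {"offset": [0.075, 0, 0.039], "dr": [0, 0, 0]}]' --gripper 1

```text
time_s: 18.4
position: [0.5273, 0.0383, 0.0287]
tcp_rot: [[-0.997, 0.078, -0.002], [0.078, 0.997, 0.0], [0.002, 0.0, -1.0]]
force: [0.5, -0.2, 1.0]
opening: 0.101
grasp_force: 0.0
```

Run:
```python
from plan import *
plan("d",-12,45,28,0)
w=cap("wrist");save(w,"w8.png",(150,140,450,365),1.6)
```

```text
off [-0.0895, 0.0008, 0.0005] dr [0.0, -0.1, 0.0] t 18.4 tcp dock [-101.5, 44.2, 28.7] open 8.8 gf 0.0 F [ 0.5 -0.2  1. ]
```

View pics/w8.png

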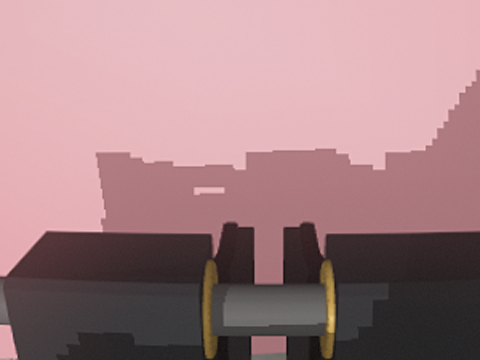

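The fingers are nearly closed behind the cartridge; nothing else is in the view. Push it home.

Call:
servo_tool --targets '[{"offset": [-0.01, 0.0008, 0], "dr": [0, 0, 0]}, {"offset": [-0.02, 0.0008, 0], "dr": [0, 0, 0]}, {"offset": [-0.03, 0.0008, 0], "dr": [0, 0, 0]}, {"offset": [-0.038, 0.0008, 0], "dr": [0, 0, 0]}, {"offset": [-0.045, 0.0008, 0], "dr": [0, 0, 0]}, {"offset": [-0.052, 0.0008, 0], "dr": [0, 0, 0]}, {"offset": [-0.059, 0.0008, 0], "dr": [0, 0, 0]}, {"offset": [-0.066, 0.0008, 0], "dr": [0, 0, 0]}, {"offset": [-0.073, 0.0008, 0], "dr": [0, 0, 0]}, {"offset": [-0.079, 0.0008, 0], "dr": [0, 0, 0]}, {"offset": [-0.084, 0.0008, 0], "dr": [0, 0, 0]}, {"offset": [-0.0895, 0.0008, 0], "dr": [0, 0, 0]}, {"offset": [-0.0895, 0.0008, 0], "dr": [0, 0, 0]}, {"offset": [-0.0895, 0.0008, 0], "dr": [0, 0, 0]}]'

```text
time_s: 19.62
position: [0.6174, 0.032, 0.0296]
tcp_rot: [[-0.997, 0.078, 0.002], [0.078, 0.997, -0.0], [-0.002, -0.0, -1.0]]
force: [0.5, -0.1, 0.3]
opening: 0.005
grasp_force: 0.0
```

```bash
python3 plan.py d -8 45 28 0
```

```text
off [-0.0031, -0.0, 0.0016] dr [-0.0, 0.1, 0.0] t 19.6167 tcp dock [-11.1, 45.0, 29.6] open 0.4 gf 0.0 F [ 0.5 -0.1  0.3]
```

Call:
servo_tool --targets '[{"offset": [-0.002, 0, 0.001], "dr": [0, 0, 0]}, {"offset": [-0.004, 0, 0.001], "dr": [0, 0, 0]}, {"offset": [-0.006, 0, 0.001], "dr": [0, 0, 0]}, {"offset": [-0.008, 0, 0.001], "dr": [0, 0, 0]}, {"offset": [-0.008, 0, 0.001], "dr": [0, 0, 0]}, {"offset": [-0.008, 0, 0.001], "dr": [0, 0, 0]}, {"offset": [-0.008, 0, 0.001], "dr": [0, 0, 0]}]'

```text
time_s: 20.2
position: [0.6176, 0.0322, 0.0281]
tcp_rot: [[-0.997, 0.077, -0.015], [0.077, 0.997, 0.001], [0.015, -0.0, -1.0]]
force: [-11.8, 0.6, 7.2]
opening: 0.004
grasp_force: 5.7
```

```bash
python3 plan.py d -100 45 60 0
```

```text
off [0.0895, -0.0001, -0.0306] dr [-0.0, -0.8, 0.1] t 20.2 tcp dock [-10.9, 45.2, 28.1] open 0.4 gf 5.65265410928987 F [-11.8   0.6   7.2]
```

Blue is home: it stalled at 11.8 N with the tool 11 mm ahead of the front. Retreat and look for yellow.

Call:
servo_tool --targets '[{"offset": [0.015, 0, -0.01], "dr": [0, 0, 0]}, {"offset": [0.03, 0, -0.04], "dr": [0, 0, 0]}, {"offset": [0.06, -0.03, -0.08], "dr": [0, 0, 0]}, {"offset": [0.09, -0.06, -0.12], "dr": [0, 0, 0]}, {"offset": [0.12, -0.09, -0.15], "dr": [0, 0, 0]}, {"offset": [0.15, -0.11, -0.17], "dr": [0, 0, 0]}, {"offset": [0.15, -0.11, -0.17], "dr": [0, 0, 0]}, {"offset": [0.15, -0.11, -0.17], "dr": [0, 0, 0]}, {"offset": [0.15, -0.11, -0.17], "dr": [0, 0, 0]}]' --gripper -1

```text
time_s: 20.95
position: [0.4667, -0.0677, 0.2004]
tcp_rot: [[-0.997, 0.081, 0.005], [0.081, 0.997, -0.002], [-0.005, -0.001, -1.0]]
force: [1.0, 0.1, 0.2]
opening: 0.6
grasp_force: 0.0
```

```bash
python3 cart.py yellow,orange
```

```text
yellow wrist ctr [424.  -88.3] yaw -1.6 size [ 61.8 120.3]
z 100 off [0.0667, -0.0258, 0.0993] dr [-0.0, 0.2, -3.0] t 21.0 tcp dock [-153.1, -65.6, 199.5] open 56.8 gf 0.0 F [-0.5  0.3  0.1]
z 3 off [0.067, -0.0257, 0.1963] dr [-0.0, 0.2, -3.0] t 21.0 tcp dock [-153.1, -65.6, 199.5] open 56.8 gf 0.0 F [-0.5  0.3  0.1]
orange wrist ctr [ 457.7 -252.8] yaw 8.8 size [121.   70.3]
z 100 off [0.0194, -0.1921, 0.0988] dr [-0.0, 0.1, -13.3] t 21.05 tcp dock [-153.1, -65.1, 198.8] open 60.7 gf 0.0 F [ 0.1  0.5 -0.2]
z 3 off [0.0196, -0.192, 0.1958] dr [-0.0, 0.1, -13.3] t 21.05 tcp dock [-153.1, -65.1, 198.8] open 60.7 gf 0.0 F [ 0.1  0.5 -0.2]
```

Call:
servo_tool --targets '[{"offset": [0.03, -0.015, 0.03], "dr": [0, 0, -3]}, {"offset": [0.055, -0.0265, 0.06], "dr": [0, 0, -3]}, {"offset": [0.067, -0.0265, 0.09], "dr": [0, 0, -3]}, {"offset": [0.067, -0.0265, 0.12], "dr": [0, 0, -3]}, {"offset": [0.067, -0.0265, 0.14], "dr": [0, 0, -3]}, {"offset": [0.067, -0.0265, 0.15], "dr": [0, 0, -3]}, {"offset": [0.067, -0.0265, 0.155], "dr": [0, 0, -3]}, {"offset": [0.067, -0.0265, 0.175], "dr": [0, 0, -3]}, {"offset": [0.067, -0.0265, 0.19], "dr": [0, 0, -3]}, {"offset": [0.067, -0.0265, 0.1955], "dr": [0, 0, -3]}, {"offset": [0.067, -0.0265, 0.1955], "dr": [0, 0, -3]}, {"offset": [0.067, -0.0265, 0.1955], "dr": [0, 0, -3]}]'

```text
time_s: 22.05
position: [0.3979, -0.0874, 0.003]
tcp_rot: [[-1.0, 0.025, -0.0], [0.025, 1.0, 0.0], [0.0, 0.0, -1.0]]
force: [0.5, 0.3, 0.3]
opening: 1.002
grasp_force: 0.0
```

Call:
servo_tool --targets '[{"offset": [0, 0, 0], "dr": [0, 0, 0]}, {"offset": [0, 0, 0], "dr": [0, 0, 0]}, {"offset": [0, 0, 0], "dr": [0, 0, 0]}, {"offset": [0, 0, 0], "dr": [0, 0, 0]}, {"offset": [0, 0, 0], "dr": [0, 0, 0]}, {"offset": [0, 0, 0], "dr": [0, 0, 0]}, {"offset": [0, 0, 0], "dr": [0, 0, 0]}, {"offset": [0, 0, 0], "dr": [0, 0, 0]}]' --gripper 1

```text
time_s: 22.72
position: [0.3978, -0.0879, 0.0037]
tcp_rot: [[-1.0, 0.026, 0.001], [0.026, 1.0, -0.001], [-0.001, -0.001, -1.0]]
force: [0.1, 0.5, 6.1]
opening: 0.704
grasp_force: 30.0
```

```bash
python3 plan.py d -105 -45 28.8 0
```

```text
off [-0.1179, 0.0405, -0.025] dr [-0.0, 0.1, 3.0] t 22.7167 tcp dock [-220.6, -91.7, 3.7] open 61.3 gf 29.971544444561005 F [0.1 0.5 6.1]
```

Call:
servo_tool --targets '[{"offset": [0, 0, -0.015], "dr": [0, 0, 0]}, {"offset": [0, 0, -0.035], "dr": [0, 0, 0]}, {"offset": [-0.03, 0.012, -0.04], "dr": [0, 0, 1]}, {"offset": [-0.06, 0.024, -0.04], "dr": [0, 0, 2]}, {"offset": [-0.09, 0.035, -0.04], "dr": [0, 0, 3]}, {"offset": [-0.11, 0.0405, -0.04], "dr": [0, 0, 3]}, {"offset": [-0.1179, 0.0405, -0.035], "dr": [0, 0, 3]}, {"offset": [-0.1179, 0.0405, -0.03], "dr": [0, 0, 3]}, {"offset": [-0.1179, 0.0405, -0.0257], "dr": [0, 0, 3]}, {"offset": [-0.1179, 0.0405, -0.0257], "dr": [0, 0, 3]}, {"offset": [-0.1179, 0.0405, -0.0257], "dr": [0, 0, 3]}, {"offset": [-0.1179, 0.0405, -0.0257], "dr": [0, 0, 3]}]'

```text
time_s: 23.72
position: [0.5147, -0.0503, 0.0285]
tcp_rot: [[-0.997, 0.079, -0.003], [0.079, 0.997, 0.001], [0.003, 0.001, -1.0]]
force: [-0.4, -0.4, -1.7]
opening: 0.708
grasp_force: 30.0
```

```bash
python3 plan.py d -28 -45 29.2 0
```

```text
off [-0.0791, 0.0001, -0.0009] dr [0.0, -0.2, -0.0] t 23.7167 tcp dock [-107.1, -45.1, 28.5] open 61.6 gf 29.967311024665833 F [-0.4 -0.4 -1.7]
```

Call:
servo_tool --targets '[{"offset": [-0.006, 0, -0.0007], "dr": [0, 0, 0]}, {"offset": [-0.014, 0, -0.0007], "dr": [0, 0, 0]}, {"offset": [-0.02, 0, -0.0007], "dr": [0, 0, 0]}, {"offset": [-0.026, 0, -0.0007], "dr": [0, 0, 0]}, {"offset": [-0.032, 0, -0.0007], "dr": [0, 0, 0]}, {"offset": [-0.038, 0, -0.0007], "dr": [0, 0, 0]}, {"offset": [-0.044, 0, -0.0007], "dr": [0, 0, 0]}, {"offset": [-0.05, 0, -0.0007], "dr": [0, 0, 0]}, {"offset": [-0.056, 0, -0.0007], "dr": [0, 0, 0]}, {"offset": [-0.062, 0, -0.0007], "dr": [0, 0, 0]}, {"offset": [-0.068, 0, -0.0007], "dr": [0, 0, 0]}, {"offset": [-0.074, 0, -0.0007], "dr": [0, 0, 0]}, {"offset": [-0.0785, 0, -0.0007], "dr": [0, 0, 0]}, {"offset": [-0.0785, 0, -0.0007], "dr": [0, 0, 0]}, {"offset": [-0.0785, 0, -0.0007], "dr": [0, 0, 0]}]'

```text
time_s: 24.97
position: [0.5948, -0.0563, 0.0295]
tcp_rot: [[-0.997, 0.078, -0.0], [0.078, 0.997, 0.0], [0.0, -0.0, -1.0]]
force: [0.4, 0.0, -1.2]
opening: 0.71
grasp_force: 30.0
```

```bash
python3 plan.py d -28 -45 29.2 0
```

```text
off [0.0012, -0.0002, 0.0003] dr [-0.0, -0.0, 0.0] t 24.9667 tcp dock [-26.8, -44.8, 29.5] open 61.7 gf 29.96737450361252 F [ 0.4  0.  -1.2]
```

Call:
servo_tool --targets '[{"offset": [0, 0, 0], "dr": [0, 0, 0]}, {"offset": [0, 0, 0], "dr": [0, 0, 0]}, {"offset": [0, 0, 0], "dr": [0, 0, 0]}, {"offset": [0, 0, 0], "dr": [0, 0, 0]}, {"offset": [0, 0, -0.02], "dr": [0, 0, 0]}, {"offset": [0, 0, -0.04], "dr": [0, 0, 0]}]' --gripper -0.7

```text
time_s: 25.47
position: [0.5934, -0.056, 0.0689]
tcp_rot: [[-0.997, 0.078, -0.003], [0.078, 0.997, 0.001], [0.003, 0.001, -1.0]]
force: [-0.0, -0.5, 0.9]
opening: 0.847
grasp_force: 0.0
```

Call:
servo_tool --targets '[{"offset": [0.03, 0, -0.005], "dr": [0, 0, 0]}, {"offset": [0.06, 0, -0.005], "dr": [0, 0, 0]}, {"offset": [0.075, 0, -0.005], "dr": [0, 0, 0]}, {"offset": [0.075, 0, -0.005], "dr": [0, 0, 0]}, {"offset": [0.075, 0, -0.005], "dr": [0, 0, 0]}, {"offset": [0.075, 0, -0.005], "dr": [0, 0, 0]}, {"offset": [0.075, 0, -0.005], "dr": [0, 0, 0]}, {"offset": [0.075, 0, 0.015], "dr": [0, 0, 0]}, {"offset": [0.075, 0, 0.039], "dr": [0, 0, 0]}, {"offset": [0.075, 0, 0.039], "dr": [0, 0, 0]}, {"offset": [0.075, 0, 0.039], "dr": [0, 0, 0]}, {"offset": [0.075, 0, 0.039], "dr": [0, 0, 0]}]' --gripper 1

```text
time_s: 26.47
position: [0.5208, -0.0507, 0.0309]
tcp_rot: [[-0.997, 0.078, 0.001], [0.078, 0.997, -0.0], [-0.001, -0.0, -1.0]]
force: [-0.3, -0.1, 0.3]
opening: 0.043
grasp_force: 0.0
```

```bash
python3 plan.py d -11 -45 28.5 0
```

```text
off [-0.0899, -0.0001, 0.0025] dr [-0.0, 0.0, 0.0] t 26.4667 tcp dock [-100.9, -44.9, 30.9] open 3.8 gf 0.0 F [-0.3 -0.1  0.3]
```

Call:
servo_tool --targets '[{"offset": [-0.01, 0, 0.0015], "dr": [0, 0, 0]}, {"offset": [-0.02, 0, 0.0015], "dr": [0, 0, 0]}, {"offset": [-0.03, 0, 0.0015], "dr": [0, 0, 0]}, {"offset": [-0.038, 0, 0.0015], "dr": [0, 0, 0]}, {"offset": [-0.045, 0, 0.0015], "dr": [0, 0, 0]}, {"offset": [-0.052, 0, 0.0015], "dr": [0, 0, 0]}, {"offset": [-0.059, 0, 0.0015], "dr": [0, 0, 0]}, {"offset": [-0.066, 0, 0.0015], "dr": [0, 0, 0]}, {"offset": [-0.073, 0, 0.0015], "dr": [0, 0, 0]}, {"offset": [-0.079, 0, 0.0015], "dr": [0, 0, 0]}, {"offset": [-0.084, 0, 0.0015], "dr": [0, 0, 0]}, {"offset": [-0.088, 0, 0.0015], "dr": [0, 0, 0]}, {"offset": [-0.091, 0, 0.0015], "dr": [0, 0, 0]}, {"offset": [-0.093, 0, 0.0015], "dr": [0, 0, 0]}, {"offset": [-0.095, 0, 0.0015], "dr": [0, 0, 0]}, {"offset": [-0.097, 0, 0.0015], "dr": [0, 0, 0]}, {"offset": [-0.097, 0, 0.0015], "dr": [0, 0, 0]}, {"offset": [-0.097, 0, 0.0015], "dr": [0, 0, 0]}]'

```text
time_s: 27.97
position: [0.6106, -0.0573, 0.0285]
tcp_rot: [[-0.997, 0.077, -0.013], [0.077, 0.997, 0.002], [0.013, 0.001, -1.0]]
force: [-10.6, -1.1, 7.4]
opening: 0.005
grasp_force: 5.4
```

```bash
python3 plan.py d -100 -45 60 0
```

```text
off [0.0895, -0.0003, -0.0303] dr [0.0, -0.8, 0.1] t 27.9667 tcp dock [-10.9, -44.5, 28.5] open 0.4 gf 5.437479154206812 F [-10.6  -1.1   7.4]
```

Yellow is home (-10.9 again). Now orange: move to its neighbourhood and measure it.

Call:
servo_tool --targets '[{"offset": [0.015, 0, -0.01], "dr": [0, 0, 0]}, {"offset": [0.03, 0, -0.04], "dr": [0, 0, 0]}, {"offset": [0.06, -0.03, -0.08], "dr": [0, 0, 0]}, {"offset": [0.09, -0.06, -0.12], "dr": [0, 0, 0]}, {"offset": [0.12, -0.09, -0.15], "dr": [0, 0, 0]}, {"offset": [0.14, -0.12, -0.17], "dr": [0, 0, 0]}, {"offset": [0.14, -0.15, -0.17], "dr": [0, 0, 0]}, {"offset": [0.14, -0.17, -0.17], "dr": [0, 0, 0]}, {"offset": [0.14, -0.17, -0.17], "dr": [0, 0, 0]}, {"offset": [0.14, -0.17, -0.17], "dr": [0, 0, 0]}, {"offset": [0.14, -0.17, -0.17], "dr": [0, 0, 0]}]' --gripper -1

```text
time_s: 28.88
position: [0.4638, -0.2165, 0.199]
tcp_rot: [[-0.997, 0.079, 0.0], [0.079, 0.997, 0.001], [-0.0, 0.001, -1.0]]
force: [-0.6, 0.4, -0.2]
opening: 0.757
grasp_force: 0.0
```

```bash
python3 cart.py orange; python3 cart.py orange,green top
```

```text
orange wrist ctr [ 458.  -254.4] yaw 8.9 size [120.9  63.8]
z 100 off [0.027, -0.045, 0.0986] dr [0.1, -0.0, -13.4] t 28.9333 tcp dock [-144.9, -213.9, 198.6] open 70.1 gf 0.0 F [-0.5  0.2 -0.6]
z 3 off [0.0269, -0.0451, 0.1956] dr [0.1, -0.0, -13.4] t 28.9333 tcp dock [-144.9, -213.9, 198.6] open 70.1 gf 0.0 F [-0.5  0.2 -0.6]
orange top ctr [981.2  -6.6] yaw -89.9 size [  25.1 1539.3]
z 100 off [-0.4981, 0.2725, 0.0982] dr [0.0, -0.1, 85.5] t 28.9833 tcp dock [-144.9, -213.4, 198.4] open 73.8 gf 0.0 F [-0.   0.4  0.3]
z 3 off [-0.4982, 0.2724, 0.1952] dr [0.0, -0.1, 85.5] t 28.9833 tcp dock [-144.9, -213.4, 198.4] open 73.8 gf 0.0 F [-0.   0.4  0.3]
green top ctr [448.8 248. ] yaw 17.5 size [116.4  60.8]
z 100 off [0.0733, 0.4511, 0.099] dr [0.1, -0.1, -21.9] t 29.0333 tcp dock [-144.8, -213.2, 198.4] open 78.0 gf 0.0 F [-0.6  0.4 -0.4]
z 3 off [0.0732, 0.4509, 0.196] dr [0.1, -0.1, -21.9] t 29.0333 tcp dock [-144.8, -213.2, 198.4] open 78.0 gf 0.0 F [-0.6  0.4 -0.4]
```

Call:
servo_tool --targets '[{"offset": [0.01, -0.02, 0.03], "dr": [0, 0, -5]}, {"offset": [0.02, -0.04, 0.06], "dr": [0, 0, -10]}, {"offset": [0.027, -0.0465, 0.09], "dr": [0, 0, -13.4]}, {"offset": [0.027, -0.0465, 0.12], "dr": [0, 0, -13.4]}, {"offset": [0.027, -0.0465, 0.14], "dr": [0, 0, -13.4]}, {"offset": [0.027, -0.0465, 0.155], "dr": [0, 0, -13.4]}, {"offset": [0.027, -0.0465, 0.175], "dr": [0, 0, -13.4]}, {"offset": [0.027, -0.0465, 0.19], "dr": [0, 0, -13.4]}, {"offset": [0.027, -0.0465, 0.1955], "dr": [0, 0, -13.4]}, {"offset": [0.027, -0.0465, 0.1955], "dr": [0, 0, -13.4]}, {"offset": [0.027, -0.0465, 0.1955], "dr": [0, 0, -13.4]}]'

```text
time_s: 29.95
position: [0.4336, -0.2601, 0.0035]
tcp_rot: [[-0.988, -0.157, -0.0], [-0.157, 0.988, 0.0], [0.0, 0.001, -1.0]]
force: [0.2, -0.1, 0.8]
opening: 1.004
grasp_force: 0.0
```

Call:
servo_tool --targets '[{"offset": [0, 0, 0], "dr": [0, 0, 0]}, {"offset": [0, 0, 0], "dr": [0, 0, 0]}, {"offset": [0, 0, 0], "dr": [0, 0, 0]}, {"offset": [0, 0, 0], "dr": [0, 0, 0]}, {"offset": [0, 0, 0], "dr": [0, 0, 0]}, {"offset": [0, 0, 0], "dr": [0, 0, 0]}, {"offset": [0, 0, 0], "dr": [0, 0, 0]}, {"offset": [0, 0, 0], "dr": [0, 0, 0]}]' --gripper 1

```text
time_s: 30.62
position: [0.4332, -0.2608, 0.0041]
tcp_rot: [[-0.988, -0.155, 0.0], [-0.155, 0.988, -0.0], [-0.0, -0.0, -1.0]]
force: [-0.0, 1.1, 5.7]
opening: 0.708
grasp_force: 30.0
```

```bash
python3 plan.py d -105 -135 29 0
```

```text
off [-0.0942, 0.1074, -0.0249] dr [-0.0, 0.0, 13.4] t 30.6167 tcp dock [-171.8, -261.3, 4.1] open 61.6 gf 29.99252825975418 F [-0.   1.1  5.7]
```

Call:
servo_tool --targets '[{"offset": [0, 0, -0.015], "dr": [0, 0, 0]}, {"offset": [0, 0, -0.035], "dr": [0, 0, 0]}, {"offset": [-0.009, 0.03, -0.04], "dr": [0, 0, 4]}, {"offset": [-0.018, 0.06, -0.04], "dr": [0, 0, 8]}, {"offset": [-0.027, 0.09, -0.04], "dr": [0, 0, 12]}, {"offset": [-0.036, 0.121, -0.04], "dr": [0, 0, 13.4]}, {"offset": [-0.055, 0.117, -0.04], "dr": [0, 0, 13.4]}, {"offset": [-0.075, 0.112, -0.04], "dr": [0, 0, 13.4]}, {"offset": [-0.0942, 0.1074, -0.035], "dr": [0, 0, 13.4]}, {"offset": [-0.0942, 0.1074, -0.03], "dr": [0, 0, 13.4]}, {"offset": [-0.0942, 0.1074, -0.0262], "dr": [0, 0, 13.4]}, {"offset": [-0.0942, 0.1074, -0.0262], "dr": [0, 0, 13.4]}, {"offset": [-0.0942, 0.1074, -0.0262], "dr": [0, 0, 13.4]}, {"offset": [-0.0942, 0.1074, -0.0262], "dr": [0, 0, 13.4]}]'

```text
time_s: 31.78
position: [0.5082, -0.1399, 0.0296]
tcp_rot: [[-0.997, 0.079, -0.002], [0.079, 0.997, 0.001], [0.002, 0.001, -1.0]]
force: [0.7, -0.1, -2.0]
opening: 0.712
grasp_force: 30.0
```

```bash
python3 plan.py d -28 -135 29.6 0
```

```text
off [-0.0785, -0.0001, -0.0002] dr [0.0, -0.1, -0.0] t 31.7833 tcp dock [-106.5, -134.9, 29.6] open 61.9 gf 29.98824656009674 F [ 0.7 -0.1 -2. ]
```

Call:
servo_tool --targets '[{"offset": [-0.006, 0, 0], "dr": [0, 0, 0]}, {"offset": [-0.014, 0, 0], "dr": [0, 0, 0]}, {"offset": [-0.02, 0, 0], "dr": [0, 0, 0]}, {"offset": [-0.026, 0, 0], "dr": [0, 0, 0]}, {"offset": [-0.032, 0, 0], "dr": [0, 0, 0]}, {"offset": [-0.038, 0, 0], "dr": [0, 0, 0]}, {"offset": [-0.044, 0, 0], "dr": [0, 0, 0]}, {"offset": [-0.05, 0, 0], "dr": [0, 0, 0]}, {"offset": [-0.056, 0, 0], "dr": [0, 0, 0]}, {"offset": [-0.062, 0, 0], "dr": [0, 0, 0]}, {"offset": [-0.068, 0, 0], "dr": [0, 0, 0]}, {"offset": [-0.074, 0, 0], "dr": [0, 0, 0]}, {"offset": [-0.0785, 0, 0], "dr": [0, 0, 0]}, {"offset": [-0.0785, 0, 0], "dr": [0, 0, 0]}, {"offset": [-0.0785, 0, 0], "dr": [0, 0, 0]}]'

```text
time_s: 33.03
position: [0.588, -0.1462, 0.0297]
tcp_rot: [[-0.997, 0.078, -0.0], [0.078, 0.997, 0.0], [0.0, 0.0, -1.0]]
force: [-1.3, 0.1, -1.9]
opening: 0.709
grasp_force: 30.0
```

```bash
python3 plan.py d -28 -135 29.6 0
```

```text
off [0.0015, -0.0001, 0.0001] dr [0.0, -0.0, 0.0] t 33.0333 tcp dock [-26.5, -134.9, 29.7] open 61.7 gf 29.988277852535248 F [-1.3  0.1 -1.9]
```

Call:
servo_tool --targets '[{"offset": [0, 0, 0], "dr": [0, 0, 0]}, {"offset": [0, 0, 0], "dr": [0, 0, 0]}, {"offset": [0, 0, 0], "dr": [0, 0, 0]}, {"offset": [0, 0, 0], "dr": [0, 0, 0]}, {"offset": [0, 0, -0.02], "dr": [0, 0, 0]}, {"offset": [0, 0, -0.04], "dr": [0, 0, 0]}]' --gripper -0.7

```text
time_s: 33.53
position: [0.5867, -0.1458, 0.0691]
tcp_rot: [[-0.997, 0.078, -0.003], [0.078, 0.997, 0.001], [0.003, 0.001, -1.0]]
force: [0.9, -0.2, 0.4]
opening: 0.843
grasp_force: 0.0
```

Call:
servo_tool --targets '[{"offset": [0.03, 0, -0.005], "dr": [0, 0, 0]}, {"offset": [0.06, 0, -0.005], "dr": [0, 0, 0]}, {"offset": [0.075, 0, -0.005], "dr": [0, 0, 0]}, {"offset": [0.075, 0, -0.005], "dr": [0, 0, 0]}, {"offset": [0.075, 0, -0.005], "dr": [0, 0, 0]}, {"offset": [0.075, 0, -0.005], "dr": [0, 0, 0]}, {"offset": [0.075, 0, -0.005], "dr": [0, 0, 0]}, {"offset": [0.075, 0, 0.015], "dr": [0, 0, 0]}, {"offset": [0.075, 0, 0.04], "dr": [0, 0, 0]}, {"offset": [0.075, 0, 0.04], "dr": [0, 0, 0]}, {"offset": [0.075, 0, 0.04], "dr": [0, 0, 0]}, {"offset": [0.075, 0, 0.04], "dr": [0, 0, 0]}]' --gripper 1

```text
time_s: 34.53
position: [0.514, -0.1407, 0.0301]
tcp_rot: [[-0.997, 0.078, 0.001], [0.078, 0.997, -0.0], [-0.001, -0.0, -1.0]]
force: [-0.3, -0.9, 0.5]
opening: 0.045
grasp_force: 0.0
```

```bash
python3 plan.py d -11 -135 28.5 0
```

```text
off [-0.0897, 0.0001, 0.0017] dr [-0.0, 0.0, 0.0] t 34.5333 tcp dock [-100.7, -135.2, 30.1] open 3.9 gf 0.0 F [-0.3 -0.9  0.5]
```

Call:
servo_tool --targets '[{"offset": [-0.01, 0, 0.001], "dr": [0, 0, 0]}, {"offset": [-0.02, 0, 0.001], "dr": [0, 0, 0]}, {"offset": [-0.03, 0, 0.001], "dr": [0, 0, 0]}, {"offset": [-0.038, 0, 0.001], "dr": [0, 0, 0]}, {"offset": [-0.045, 0, 0.001], "dr": [0, 0, 0]}, {"offset": [-0.052, 0, 0.001], "dr": [0, 0, 0]}, {"offset": [-0.059, 0, 0.001], "dr": [0, 0, 0]}, {"offset": [-0.066, 0, 0.001], "dr": [0, 0, 0]}, {"offset": [-0.073, 0, 0.001], "dr": [0, 0, 0]}, {"offset": [-0.079, 0, 0.001], "dr": [0, 0, 0]}, {"offset": [-0.084, 0, 0.001], "dr": [0, 0, 0]}, {"offset": [-0.088, 0, 0.001], "dr": [0, 0, 0]}, {"offset": [-0.091, 0, 0.001], "dr": [0, 0, 0]}, {"offset": [-0.093, 0, 0.001], "dr": [0, 0, 0]}, {"offset": [-0.095, 0, 0.001], "dr": [0, 0, 0]}, {"offset": [-0.097, 0, 0.001], "dr": [0, 0, 0]}, {"offset": [-0.097, 0, 0.001], "dr": [0, 0, 0]}, {"offset": [-0.097, 0, 0.001], "dr": [0, 0, 0]}]'

```text
time_s: 36.03
position: [0.6035, -0.1473, 0.0284]
tcp_rot: [[-0.997, 0.077, -0.014], [0.077, 0.997, 0.003], [0.014, 0.002, -1.0]]
force: [-13.0, -2.3, 9.9]
opening: 0.005
grasp_force: 6.4
```

```bash
python3 plan.py d -150 150 200 0
```

```text
off [0.141, 0.2853, -0.1692] dr [0.1, -0.8, 0.1] t 36.0333 tcp dock [-10.9, -134.8, 28.4] open 0.5 gf 6.447370864916593 F [-13.   -2.3   9.9]
```

Orange is home. Now green.

Call:
servo_tool --targets '[{"offset": [0.015, 0, -0.01], "dr": [0, 0, 0]}, {"offset": [0.03, 0, -0.04], "dr": [0, 0, 0]}, {"offset": [0.06, 0.02, -0.08], "dr": [0, 0, 0]}, {"offset": [0.09, 0.05, -0.12], "dr": [0, 0, 0]}, {"offset": [0.12, 0.09, -0.15], "dr": [0, 0, 0]}, {"offset": [0.14, 0.13, -0.17], "dr": [0, 0, 0]}, {"offset": [0.14, 0.17, -0.17], "dr": [0, 0, 0]}, {"offset": [0.14, 0.21, -0.17], "dr": [0, 0, 0]}, {"offset": [0.14, 0.25, -0.17], "dr": [0, 0, 0]}, {"offset": [0.14, 0.285, -0.17], "dr": [0, 0, 0]}, {"offset": [0.14, 0.315, -0.17], "dr": [0, 0, 0]}, {"offset": [0.14, 0.34, -0.17], "dr": [0, 0, 0]}, {"offset": [0.14, 0.34, -0.17], "dr": [0, 0, 0]}, {"offset": [0.14, 0.34, -0.17], "dr": [0, 0, 0]}, {"offset": [0.14, 0.34, -0.17], "dr": [0, 0, 0]}]' --gripper -1

```text
time_s: 37.28
position: [0.497, 0.202, 0.1987]
tcp_rot: [[-0.997, 0.077, 0.001], [0.077, 0.997, -0.0], [-0.001, -0.0, -1.0]]
force: [0.3, -0.5, -0.3]
opening: 0.981
grasp_force: 0.0
```

```bash
python3 cart.py green
```

```text
green wrist ctr [487.8 259.6] yaw -73.3 size [15.2 37.4]
z 100 off [0.0227, 0.0809, 0.0986] dr [-0.0, 0.0, 68.8] t 37.3333 tcp dock [-144.5, 204.2, 198.6] open 86.1 gf 0.0 F [-0.5 -0.2  0. ]
z 3 off [0.0227, 0.0809, 0.1956] dr [-0.0, 0.0, 68.8] t 37.3333 tcp dock [-144.5, 204.2, 198.6] open 86.1 gf 0.0 F [-0.5 -0.2  0. ]
```

```bash
sed -i 's/110,50),(H/90,15),(H/' cart.py; python3 cart.py green
```

```text
green wrist ctr [449.2 252. ] yaw 17.4 size [120.1  61.8]
z 100 off [0.0748, 0.038, 0.0986] dr [-0.0, -0.0, -21.9] t 37.3833 tcp dock [-144.5, 203.8, 198.6] open 86.4 gf 0.0 F [ 0.6 -0.7 -0.2]
z 3 off [0.0748, 0.0381, 0.1956] dr [-0.0, -0.0, -21.9] t 37.3833 tcp dock [-144.5, 203.8, 198.6] open 86.4 gf 0.0 F [ 0.6 -0.7 -0.2]
```

Call:
servo_tool --targets '[{"offset": [0.03, 0.015, 0.03], "dr": [0, 0, -7]}, {"offset": [0.055, 0.03, 0.06], "dr": [0, 0, -14]}, {"offset": [0.0748, 0.037, 0.09], "dr": [0, 0, -20]}, {"offset": [0.0748, 0.037, 0.12], "dr": [0, 0, -21.9]}, {"offset": [0.0748, 0.037, 0.14], "dr": [0, 0, -21.9]}, {"offset": [0.0748, 0.037, 0.155], "dr": [0, 0, -21.9]}, {"offset": [0.0748, 0.037, 0.175], "dr": [0, 0, -21.9]}, {"offset": [0.0748, 0.037, 0.19], "dr": [0, 0, -21.9]}, {"offset": [0.0748, 0.037, 0.1955], "dr": [0, 0, -21.9]}, {"offset": [0.0748, 0.037, 0.1955], "dr": [0, 0, -21.9]}, {"offset": [0.0748, 0.037, 0.1955], "dr": [0, 0, -21.9]}]'

```text
time_s: 38.3
position: [0.4257, 0.2438, 0.0035]
tcp_rot: [[-0.955, -0.298, 0.0], [-0.298, 0.955, -0.0], [-0.0, -0.0, -1.0]]
force: [0.3, -0.8, -0.0]
opening: 1.004
grasp_force: 0.0
```

Call:
servo_tool --targets '[{"offset": [0, 0, 0], "dr": [0, 0, 0]}, {"offset": [0, 0, 0], "dr": [0, 0, 0]}, {"offset": [0, 0, 0], "dr": [0, 0, 0]}, {"offset": [0, 0, 0], "dr": [0, 0, 0]}, {"offset": [0, 0, 0], "dr": [0, 0, 0]}, {"offset": [0, 0, 0], "dr": [0, 0, 0]}, {"offset": [0, 0, 0], "dr": [0, 0, 0]}, {"offset": [0, 0, 0], "dr": [0, 0, 0]}]' --gripper 1

```text
time_s: 38.97
position: [0.4254, 0.2447, 0.0038]
tcp_rot: [[-0.954, -0.3, 0.001], [-0.3, 0.954, 0.0], [-0.001, -0.0, -1.0]]
force: [-0.1, -0.5, 5.0]
opening: 0.714
grasp_force: 30.0
```

```bash
python3 plan.py d -105 135 29 0
```

```text
off [-0.066, -0.1419, -0.0251] dr [0.0, 0.0, 21.9] t 38.9667 tcp dock [-219.2, 242.0, 3.8] open 62.1 gf 29.983636736869812 F [-0.1 -0.5  5. ]
```

Call:
servo_tool --targets '[{"offset": [0, 0, -0.015], "dr": [0, 0, 0]}, {"offset": [0, 0, -0.035], "dr": [0, 0, 0]}, {"offset": [-0.014, -0.03, -0.04], "dr": [0, 0, 5]}, {"offset": [-0.028, -0.06, -0.04], "dr": [0, 0, 10]}, {"offset": [-0.042, -0.09, -0.04], "dr": [0, 0, 15]}, {"offset": [-0.056, -0.12, -0.04], "dr": [0, 0, 20]}, {"offset": [-0.066, -0.1419, -0.038], "dr": [0, 0, 21.9]}, {"offset": [-0.066, -0.1419, -0.032], "dr": [0, 0, 21.9]}, {"offset": [-0.066, -0.1419, -0.026], "dr": [0, 0, 21.9]}, {"offset": [-0.066, -0.1419, -0.026], "dr": [0, 0, 21.9]}, {"offset": [-0.066, -0.1419, -0.026], "dr": [0, 0, 21.9]}, {"offset": [-0.066, -0.1419, -0.026], "dr": [0, 0, 21.9]}]'

```text
time_s: 39.97
position: [0.529, 0.13, 0.0289]
tcp_rot: [[-0.997, 0.076, -0.002], [0.076, 0.997, 0.0], [0.002, -0.0, -1.0]]
force: [0.0, 0.1, -2.3]
opening: 0.708
grasp_force: 30.0
```

```bash
python3 plan.py d -28 135 29.3 0
```

```text
off [-0.079, -0.001, -0.0005] dr [-0.0, -0.1, 0.1] t 39.9667 tcp dock [-107.0, 135.8, 28.9] open 61.6 gf 29.979301393032074 F [ 0.   0.1 -2.3]
```

Call:
servo_tool --targets '[{"offset": [-0.006, -0.001, -0.0004], "dr": [0, 0, 0]}, {"offset": [-0.014, -0.001, -0.0004], "dr": [0, 0, 0]}, {"offset": [-0.02, -0.001, -0.0004], "dr": [0, 0, 0]}, {"offset": [-0.026, -0.001, -0.0004], "dr": [0, 0, 0]}, {"offset": [-0.032, -0.001, -0.0004], "dr": [0, 0, 0]}, {"offset": [-0.038, -0.001, -0.0004], "dr": [0, 0, 0]}, {"offset": [-0.044, -0.001, -0.0004], "dr": [0, 0, 0]}, {"offset": [-0.05, -0.001, -0.0004], "dr": [0, 0, 0]}, {"offset": [-0.056, -0.001, -0.0004], "dr": [0, 0, 0]}, {"offset": [-0.062, -0.001, -0.0004], "dr": [0, 0, 0]}, {"offset": [-0.068, -0.001, -0.0004], "dr": [0, 0, 0]}, {"offset": [-0.074, -0.001, -0.0004], "dr": [0, 0, 0]}, {"offset": [-0.0785, -0.001, -0.0004], "dr": [0, 0, 0]}, {"offset": [-0.0785, -0.001, -0.0004], "dr": [0, 0, 0]}, {"offset": [-0.0785, -0.001, -0.0004], "dr": [0, 0, 0]}]'

```text
time_s: 41.22
position: [0.6093, 0.1218, 0.0297]
tcp_rot: [[-0.997, 0.078, 0.001], [0.078, 0.997, -0.0], [-0.001, 0.0, -1.0]]
force: [1.2, -0.5, -2.0]
opening: 0.712
grasp_force: 30.0
```

```bash
python3 plan.py d -28 135 29.3 0
```

```text
off [0.0017, 0.001, 0.0004] dr [0.0, 0.0, 0.0] t 41.2167 tcp dock [-26.3, 134.0, 29.7] open 62.0 gf 29.97359186410904 F [ 1.2 -0.5 -2. ]
```

Call:
servo_tool --targets '[{"offset": [0, 0, 0], "dr": [0, 0, 0]}, {"offset": [0, 0, 0], "dr": [0, 0, 0]}, {"offset": [0, 0, 0], "dr": [0, 0, 0]}, {"offset": [0, 0, 0], "dr": [0, 0, 0]}, {"offset": [0, 0, -0.02], "dr": [0, 0, 0]}, {"offset": [0, 0, -0.04], "dr": [0, 0, 0]}]' --gripper -0.7

```text
time_s: 41.72
position: [0.6074, 0.1218, 0.069]
tcp_rot: [[-0.997, 0.078, -0.004], [0.078, 0.997, -0.0], [0.004, -0.0, -1.0]]
force: [-0.2, 0.8, 0.7]
opening: 0.852
grasp_force: 0.0
```

Call:
servo_tool --targets '[{"offset": [0.03, 0, -0.005], "dr": [0, 0, 0]}, {"offset": [0.06, 0, -0.005], "dr": [0, 0, 0]}, {"offset": [0.075, 0, -0.005], "dr": [0, 0, 0]}, {"offset": [0.075, 0, -0.005], "dr": [0, 0, 0]}, {"offset": [0.075, 0, -0.005], "dr": [0, 0, 0]}, {"offset": [0.075, 0, -0.005], "dr": [0, 0, 0]}, {"offset": [0.075, 0, -0.005], "dr": [0, 0, 0]}, {"offset": [0.075, 0, 0.015], "dr": [0, 0, 0]}, {"offset": [0.075, 0, 0.04], "dr": [0, 0, 0]}, {"offset": [0.075, 0, 0.04], "dr": [0, 0, 0]}, {"offset": [0.075, 0, 0.04], "dr": [0, 0, 0]}, {"offset": [0.075, 0, 0.04], "dr": [0, 0, 0]}]' --gripper 1

```text
time_s: 42.72
position: [0.535, 0.1276, 0.0301]
tcp_rot: [[-0.997, 0.078, 0.001], [0.078, 0.997, -0.0], [-0.001, 0.0, -1.0]]
force: [1.1, -0.0, 0.0]
opening: 0.044
grasp_force: 0.0
```

```bash
python3 plan.py d -11 135 28.5 0
```

```text
off [-0.0898, 0.0011, 0.0017] dr [0.0, 0.1, 0.0] t 42.7167 tcp dock [-100.8, 133.9, 30.1] open 3.8 gf 0.0 F [ 1.1 -0.   0. ]
```

Call:
servo_tool --targets '[{"offset": [-0.01, 0.001, 0.001], "dr": [0, 0, 0]}, {"offset": [-0.02, 0.001, 0.001], "dr": [0, 0, 0]}, {"offset": [-0.03, 0.001, 0.001], "dr": [0, 0, 0]}, {"offset": [-0.038, 0.001, 0.001], "dr": [0, 0, 0]}, {"offset": [-0.045, 0.001, 0.001], "dr": [0, 0, 0]}, {"offset": [-0.052, 0.001, 0.001], "dr": [0, 0, 0]}, {"offset": [-0.059, 0.001, 0.001], "dr": [0, 0, 0]}, {"offset": [-0.066, 0.001, 0.001], "dr": [0, 0, 0]}, {"offset": [-0.073, 0.001, 0.001], "dr": [0, 0, 0]}, {"offset": [-0.079, 0.001, 0.001], "dr": [0, 0, 0]}, {"offset": [-0.084, 0.001, 0.001], "dr": [0, 0, 0]}, {"offset": [-0.088, 0.001, 0.001], "dr": [0, 0, 0]}, {"offset": [-0.091, 0.001, 0.001], "dr": [0, 0, 0]}, {"offset": [-0.093, 0.001, 0.001], "dr": [0, 0, 0]}, {"offset": [-0.095, 0.001, 0.001], "dr": [0, 0, 0]}, {"offset": [-0.097, 0.001, 0.001], "dr": [0, 0, 0]}, {"offset": [-0.097, 0.001, 0.001], "dr": [0, 0, 0]}, {"offset": [-0.097, 0.001, 0.001], "dr": [0, 0, 0]}]'

```text
time_s: 44.22
position: [0.6247, 0.1216, 0.0282]
tcp_rot: [[-0.997, 0.078, -0.013], [0.078, 0.997, 0.0], [0.013, -0.001, -1.0]]
force: [-11.8, 1.1, 8.6]
opening: 0.008
grasp_force: 5.6
```

```bash
python3 plan.py d -110 135 140 0
```

```text
off [0.1006, 0.0, -0.1105] dr [-0.1, -0.7, 0.1] t 44.2167 tcp dock [-10.9, 134.9, 28.2] open 0.7 gf 5.6204814137890935 F [-11.8   1.1   8.6]
```

Green is home. I'll retreat and view the whole row before shutting the keeper.

Call:
servo_tool --targets '[{"offset": [0.015, 0, -0.01], "dr": [0, 0, 0]}, {"offset": [0.04, 0, -0.04], "dr": [0, 0, 0]}, {"offset": [0.07, 0, -0.08], "dr": [0, 0, 0]}, {"offset": [0.1, 0, -0.11], "dr": [0, 0, 0]}, {"offset": [0.14, 0, -0.13], "dr": [0, 0, 0]}, {"offset": [0.17, -0.03, -0.15], "dr": [0, 0, 0]}, {"offset": [0.17, -0.07, -0.17], "dr": [0, 0, 0]}, {"offset": [0.17, -0.09, -0.17], "dr": [0, 0, 0]}, {"offset": [0.17, -0.09, -0.17], "dr": [0, 0, 0]}, {"offset": [0.17, -0.09, -0.17], "dr": [0, 0, 0]}]' --gripper 0

```text
time_s: 45.05
position: [0.4558, 0.0433, 0.1998]
tcp_rot: [[-0.997, 0.082, 0.005], [0.082, 0.997, -0.001], [-0.005, -0.0, -1.0]]
force: [0.5, 0.3, 0.1]
opening: 0.496
grasp_force: 0.0
```

Run:
```python
from plan import *
c=cap("scene");a=cv2.resize(c["color"][225:385,185:425,::-1],None,fx=2.5,fy=2.5,interpolation=cv2.INTER_CUBIC)
t=cap("top");b=cv2.resize(t["color"][140:225,205:435,::-1],(600,222),interpolation=cv2.INTER_CUBIC)
cv2.imwrite("pics/row.png",np.vstack([a[:378],b]))
plan("d",44,44.3,67,0)
```

```text
off [-0.2178, -0.0008, 0.132] dr [0.0, 0.1, -0.0] t 45.15 tcp dock [-174.0, 45.1, 198.7] open 43.3 gf 0.0 F [0.2 0.6 0.5]
```

View pics/row.png

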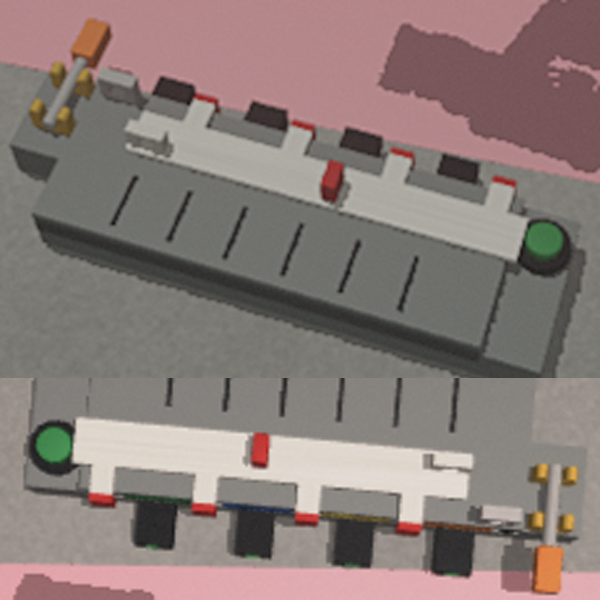

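The picture shows all four bays filled, with thin coloured rears flush at the front, the pin parked, the teeth beside the bays and the fin at (333,181). Shut the keeper.

Call:
servo_tool --targets '[{"offset": [-0.04, 0, 0], "dr": [0, 0, 0]}, {"offset": [-0.08, 0, 0.01], "dr": [0, 0, 0]}, {"offset": [-0.12, -0.0008, 0.03], "dr": [0, 0, 0]}, {"offset": [-0.16, -0.0008, 0.05], "dr": [0, 0, 0]}, {"offset": [-0.2, -0.0008, 0.06], "dr": [0, 0, 0]}, {"offset": [-0.2178, -0.0008, 0.07], "dr": [0, 0, 0]}, {"offset": [-0.2178, -0.0008, 0.08], "dr": [0, 0, 0]}, {"offset": [-0.2178, -0.0008, 0.1], "dr": [0, 0, 0]}, {"offset": [-0.2178, -0.0008, 0.115], "dr": [0, 0, 0]}, {"offset": [-0.2178, -0.0008, 0.125], "dr": [0, 0, 0]}, {"offset": [-0.2178, -0.0008, 0.132], "dr": [0, 0, 0]}, {"offset": [-0.2178, -0.0008, 0.132], "dr": [0, 0, 0]}, {"offset": [-0.2178, -0.0008, 0.132], "dr": [0, 0, 0]}]'

```text
time_s: 46.23
position: [0.6712, 0.0274, 0.0666]
tcp_rot: [[-0.997, 0.077, -0.0], [0.077, 0.997, 0.0], [0.0, 0.0, -1.0]]
force: [-0.9, -0.4, 0.6]
opening: 0.499
grasp_force: 0.0
```

Call:
servo_tool --targets '[{"offset": [0, 0, 0], "dr": [0, 0, 0]}, {"offset": [0, 0, 0], "dr": [0, 0, 0]}, {"offset": [0, 0, 0], "dr": [0, 0, 0]}, {"offset": [0, 0, 0], "dr": [0, 0, 0]}, {"offset": [0, 0, 0], "dr": [0, 0, 0]}, {"offset": [0, 0, 0], "dr": [0, 0, 0]}, {"offset": [0, 0, 0], "dr": [0, 0, 0]}, {"offset": [0, 0, 0], "dr": [0, 0, 0]}, {"offset": [0, 0, 0], "dr": [0, 0, 0]}, {"offset": [0, 0, 0], "dr": [0, 0, 0]}]' --gripper 1

```text
time_s: 47.07
position: [0.6716, 0.027, 0.0672]
tcp_rot: [[-0.997, 0.078, 0.001], [0.078, 0.997, 0.0], [-0.001, 0.0, -1.0]]
force: [0.1, 0.8, 3.9]
opening: 0.157
grasp_force: 30.0
```

```bash
python3 plan.py d 44 -0.2 67 0
```

```text
off [-0.0007, -0.0445, 0.0001] dr [0.0, 0.0, 0.0] t 47.0667 tcp dock [43.3, 44.3, 67.2] open 13.7 gf 30.00078409910202 F [0.1 0.8 3.9]
```

Call:
servo_tool --targets '[{"offset": [0, -0.008, 0], "dr": [0, 0, 0]}, {"offset": [0, -0.016, 0], "dr": [0, 0, 0]}, {"offset": [0, -0.024, 0], "dr": [0, 0, 0]}, {"offset": [0, -0.032, 0], "dr": [0, 0, 0]}, {"offset": [0, -0.04, 0], "dr": [0, 0, 0]}, {"offset": [0, -0.045, 0], "dr": [0, 0, 0]}, {"offset": [0, -0.049, 0], "dr": [0, 0, 0]}, {"offset": [0, -0.049, 0], "dr": [0, 0, 0]}, {"offset": [0, -0.049, 0], "dr": [0, 0, 0]}]'

```text
time_s: 47.82
position: [0.668, -0.0174, 0.0672]
tcp_rot: [[-0.997, 0.08, 0.002], [0.08, 0.997, 0.008], [-0.001, 0.008, -1.0]]
force: [2.5, 15.1, 6.1]
opening: 0.158
grasp_force: 30.0
```

```bash
python3 plan.py d 36.6 225 140 0
```

```text
off [0.007, 0.2259, -0.071] dr [0.5, 0.1, -0.1] t 47.8167 tcp dock [43.2, -0.3, 67.2] open 13.7 gf 30.037845075130463 F [ 2.5 15.1  6.1]
```

Call:
servo_tool --targets '[{"offset": [0, 0.003, 0], "dr": [0, 0, 0]}, {"offset": [0, 0.004, 0], "dr": [0, 0, 0]}, {"offset": [0, 0.004, 0], "dr": [0, 0, 0]}, {"offset": [0, 0.004, 0], "dr": [0, 0, 0]}, {"offset": [0, 0.004, 0], "dr": [0, 0, 0]}, {"offset": [0, 0.004, 0], "dr": [0, 0, 0]}]' --gripper 0

```text
time_s: 48.32
position: [0.6676, -0.0189, 0.0664]
tcp_rot: [[-0.997, 0.079, -0.001], [0.079, 0.997, -0.0], [0.001, -0.0, -1.0]]
force: [-0.4, 0.2, -0.2]
opening: 0.472
grasp_force: 0.0
```

Call:
servo_tool --targets '[{"offset": [0, 0, -0.025], "dr": [0, 0, 0]}, {"offset": [0, 0, -0.05], "dr": [0, 0, 0]}, {"offset": [0, 0.02, -0.08], "dr": [0, 0, 0]}, {"offset": [0, 0.06, -0.08], "dr": [0, 0, 0]}, {"offset": [0, 0.1, -0.08], "dr": [0, 0, 0]}, {"offset": [0, 0.14, -0.08], "dr": [0, 0, 0]}, {"offset": [0, 0.18, -0.08], "dr": [0, 0, 0]}, {"offset": [0.006, 0.21, -0.08], "dr": [0, 0, 0]}, {"offset": [0.006, 0.226, -0.08], "dr": [0, 0, 0]}, {"offset": [0.006, 0.226, -0.08], "dr": [0, 0, 0]}, {"offset": [0.006, 0.226, -0.08], "dr": [0, 0, 0]}, {"offset": [0.006, 0.226, -0.08], "dr": [0, 0, 0]}]'

```text
time_s: 49.32
position: [0.6798, 0.2059, 0.1465]
tcp_rot: [[-0.997, 0.079, -0.0], [0.079, 0.997, -0.001], [0.0, -0.001, -1.0]]
force: [1.2, 0.0, 0.7]
opening: 0.504
grasp_force: 0.0
```

Run:
```python
from plan import *
c=cap("scene");hsv=cv2.cvtColor(c["color"],cv2.COLOR_RGB2HSV)
m=cv2.inRange(hsv,(45,100,40),(85,255,255));z=np.zeros_like(m);z[300:345,380:420]=m[300:345,380:420]
y,x=np.nonzero(z);print(len(x),x.mean(),y.mean())
for h in(.045,.05,.055): print(h,w2d(toz(c,x.mean(),y.mean(),h)))
plan("d",36.6,225,60,0)
a=cv2.resize(c["color"][225:385,185:425,::-1],None,fx=3.3,fy=3.3,interpolation=cv2.INTER_CUBIC);cv2.imwrite("pics/shut.png",a)
```

```text
142 402.4154929577465 321.21830985915494
0.045 [ 32.4712584  226.39875892  45.        ]
0.05 [ 35.13353125 226.59130213  50.        ]
0.055 [ 37.7958041  226.78384534  55.        ]
off [0.0009, 0.0021, 0.0866] dr [-0.1, -0.0, -0.1] t 49.3667 tcp dock [37.5, 222.9, 146.6] open 43.6 gf 0.0 F [ 0.5 -0.   0.2]
```

View pics/shut.png

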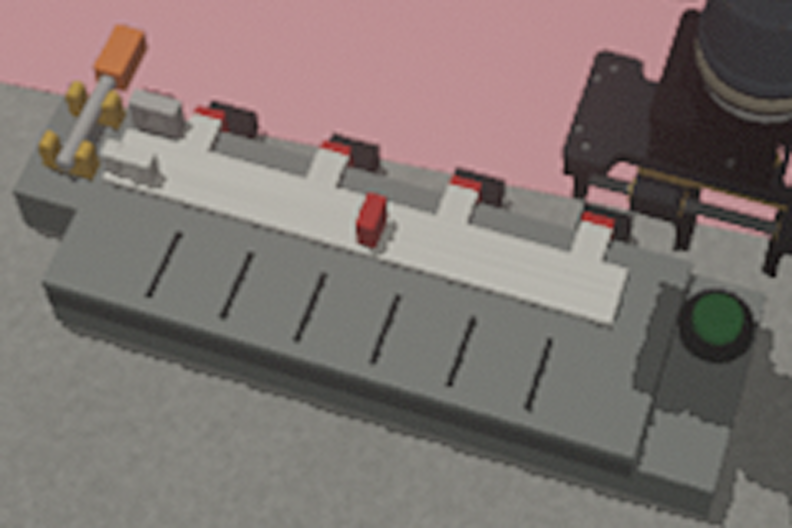

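The teeth are in front of the bays again (fin at (371,220), as at the start), and the button is at (717,318), its top at z ≈ 0.05. Close the fingers above it, then press.

Call:
servo_tool --targets '[{"offset": [0.001, 0.002, 0.02], "dr": [0, 0, 0]}, {"offset": [0.001, 0.002, 0.04], "dr": [0, 0, 0]}, {"offset": [0.001, 0.002, 0.06], "dr": [0, 0, 0]}, {"offset": [0.001, 0.002, 0.08], "dr": [0, 0, 0]}, {"offset": [0.001, 0.002, 0.08], "dr": [0, 0, 0]}, {"offset": [0.001, 0.002, 0.08], "dr": [0, 0, 0]}, {"offset": [0.001, 0.002, 0.08], "dr": [0, 0, 0]}, {"offset": [0.001, 0.002, 0.08], "dr": [0, 0, 0]}, {"offset": [0.001, 0.002, 0.08], "dr": [0, 0, 0]}, {"offset": [0.001, 0.002, 0.08], "dr": [0, 0, 0]}]' --gripper 1

```text
time_s: 50.2
position: [0.6794, 0.2099, 0.068]
tcp_rot: [[-0.997, 0.078, 0.002], [0.078, 0.997, 0.0], [-0.002, 0.0, -1.0]]
force: [-0.6, 0.8, -0.7]
opening: 0.004
grasp_force: 0.0
```

Call:
servo_tool --targets '[{"offset": [0, 0, 0.004], "dr": [0, 0, 0]}, {"offset": [0, 0, 0.008], "dr": [0, 0, 0]}, {"offset": [0, 0, 0.012], "dr": [0, 0, 0]}, {"offset": [0, 0, 0.015], "dr": [0, 0, 0]}, {"offset": [0, 0, 0.018], "dr": [0, 0, 0]}, {"offset": [0, 0, 0.02], "dr": [0, 0, 0]}, {"offset": [0, 0, 0.02], "dr": [0, 0, 0]}, {"offset": [0, 0, 0.02], "dr": [0, 0, 0]}]'

```text
time_s: 50.87
position: [0.6797, 0.2101, 0.0558]
tcp_rot: [[-0.997, 0.077, 0.003], [0.077, 0.997, -0.0], [-0.003, -0.0, -1.0]]
force: [-12.2, -2.9, 38.4]
opening: 0.001
grasp_force: 19.2
```

Firm stop at z=55.8. I'll back off and re-press in small steps to confirm that the button really travelled.

Call:
servo_tool --targets '[{"offset": [0, 0, -0.01], "dr": [0, 0, 0]}, {"offset": [0, 0, -0.02], "dr": [0, 0, 0]}, {"offset": [0, 0, -0.02], "dr": [0, 0, 0]}, {"offset": [0, 0, -0.02], "dr": [0, 0, 0]}]'

```text
time_s: 51.2
position: [0.6786, 0.21, 0.0665]
tcp_rot: [[-0.997, 0.078, -0.0], [0.078, 0.997, 0.0], [0.0, 0.0, -1.0]]
force: [0.7, -0.4, -0.2]
opening: 0.006
grasp_force: 0.0
```

Call:
servo_tool --targets '[{"offset": [0, 0, 0.004], "dr": [0, 0, 0]}, {"offset": [0, 0, 0.006], "dr": [0, 0, 0]}, {"offset": [0, 0, 0.006], "dr": [0, 0, 0]}, {"offset": [0, 0, 0.006], "dr": [0, 0, 0]}]'

```text
time_s: 51.53
position: [0.6784, 0.2099, 0.0599]
tcp_rot: [[-0.997, 0.078, -0.001], [0.078, 0.997, -0.0], [0.001, -0.0, -1.0]]
force: [-0.5, 0.2, 2.8]
opening: 0.003
grasp_force: 1.4
```

Call:
servo_tool --targets '[{"offset": [0, 0, 0.002], "dr": [0, 0, 0]}, {"offset": [0, 0, 0.002], "dr": [0, 0, 0]}, {"offset": [0, 0, 0.002], "dr": [0, 0, 0]}]'

```text
time_s: 51.78
position: [0.6784, 0.2099, 0.0586]
tcp_rot: [[-0.997, 0.078, -0.001], [0.078, 0.997, -0.0], [0.001, -0.0, -1.0]]
force: [-0.0, 0.5, 2.8]
opening: 0.005
grasp_force: 1.8
```

Call:
servo_tool --targets '[{"offset": [0, 0, 0.002], "dr": [0, 0, 0]}, {"offset": [0, 0, 0.002], "dr": [0, 0, 0]}, {"offset": [0, 0, 0.002], "dr": [0, 0, 0]}]'

```text
time_s: 52.03
position: [0.6785, 0.2099, 0.0568]
tcp_rot: [[-0.997, 0.078, -0.0], [0.078, 0.997, -0.0], [0.0, -0.0, -1.0]]
force: [-0.4, 0.5, 4.3]
opening: 0.003
grasp_force: 2.3
```

Call:
servo_tool --targets '[{"offset": [0, 0, 0.002], "dr": [0, 0, 0]}, {"offset": [0, 0, 0.002], "dr": [0, 0, 0]}, {"offset": [0, 0, 0.002], "dr": [0, 0, 0]}]'

```text
time_s: 52.28
position: [0.6785, 0.2099, 0.0563]
tcp_rot: [[-0.997, 0.078, -0.0], [0.078, 0.997, -0.0], [0.0, -0.0, -1.0]]
force: [-4.5, -0.6, 10.4]
opening: 0.004
grasp_force: 5.3
```

Call:
servo_tool --targets '[{"offset": [0, 0, 0.002], "dr": [0, 0, 0]}, {"offset": [0, 0, 0.002], "dr": [0, 0, 0]}, {"offset": [0, 0, 0.002], "dr": [0, 0, 0]}]'

```text
time_s: 52.53
position: [0.6785, 0.2099, 0.0562]
tcp_rot: [[-0.997, 0.078, 0.0], [0.078, 0.997, -0.0], [-0.0, -0.0, -1.0]]
force: [-5.9, -0.8, 17.5]
opening: 0.007
grasp_force: 9.1
```

Spring feel up to about 5 N, then a hard stop after roughly 6 mm: the button went fully down. Retreat and check.

Call:
servo_tool --targets '[{"offset": [0, 0, -0.02], "dr": [0, 0, 0]}, {"offset": [0, 0, -0.05], "dr": [0, 0, 0]}, {"offset": [0, 0, -0.08], "dr": [0, 0, 0]}, {"offset": [0.03, 0, -0.12], "dr": [0, 0, 0]}, {"offset": [0.06, 0, -0.15], "dr": [0, 0, 0]}, {"offset": [0.1, 0, -0.15], "dr": [0, 0, 0]}, {"offset": [0.14, 0, -0.15], "dr": [0, 0, 0]}, {"offset": [0.18, 0, -0.15], "dr": [0, 0, 0]}, {"offset": [0.2, 0, -0.15], "dr": [0, 0, 0]}, {"offset": [0.2, 0, -0.15], "dr": [0, 0, 0]}, {"offset": [0.2, 0, -0.15], "dr": [0, 0, 0]}, {"offset": [0.2, 0, -0.15], "dr": [0, 0, 0]}]'

```text
time_s: 53.53
position: [0.4807, 0.2256, 0.2028]
tcp_rot: [[-0.997, 0.078, 0.002], [0.078, 0.997, 0.0], [-0.002, 0.0, -1.0]]
force: [-0.3, -0.8, -0.2]
opening: 0.006
grasp_force: 0.0
```

Run:
```python
from plan import *
c=cap("scene")["color"];a=cv2.resize(c[225:385,185:425,::-1],None,fx=3.3,fy=3.3,interpolation=cv2.INTER_CUBIC)
b=cv2.imread("pics/shut.png")
# compare keeper/pin areas with the last viewed picture
d=cv2.absdiff(a,b);print("pin",d[20:190,30:160].mean(),"keeper fin",d[190:260,340:400].mean(),"teeth",d[100:210,190:520].mean())
print(ticket.hand_in())
```

```text
pin 6.00393665158371 keeper fin 5.756111111111111 teeth 6.134563820018365
the job is handed in; nothing more can be done
None
```

The job is handed in, but no verdict came back: pin parked, all four cartridges pushed home, keeper shut, then the start button pressed fully down and released, at about 54 s of robot time.

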